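Clip in the extruder barrel, refit the valve knob and hold it pressed

TASK

Set up the bait extruder: push the aluminium barrel down past the two sprung orange jaws until it lies fully home in both forks of the blue cradle with the jaws sprung back over it, and let go of it. Then fit the red knob on the feed valve's D-shaped shaft, its flat to the shaft's flat, push it fully on, press the sprung shaft well down and finish while still holding the knob pressed down (do not let go at the end). Leave the jar, the cup and the spanner where they are.

Things in the scene. Friction and masses are not known exactly. Their poses are not given: they have to be found in the camera images.
- barrel: Loose extruder barrel, 0.4 kg: aluminium tube, 32 mm diameter, along its own x, with a black hexagonal cap (44 mm across flats, 25 mm long) at each end; 280 mm long over the caps, plus a small nozzle stub. Either end may go either way. Origin at its centre, 22 mm above the table as it lies at the start. Grip across the middle of the tube.
- cradle: Blue cradle fixed to the table, origin under its centre: base plate 200 x 100 x 12 mm and two upright U forks, each 14 mm thick, at x = -70 and +70 mm, clear space between them. Slot along x, 34 mm wide, floor 50 mm above the table, open at the top; prongs reach 117 mm above the table.
- cradle_seat (a point): Centre of the barrel when seated, midway between the forks, 66 mm above the table; x along the slot (the seated barrel's axis), z up. At each fork an orange sprung jaw, hinged on the +y prong 44 mm above this height, slants down and inwards, its tip just above a seated barrel; pushing the barrel straight down takes about 10 N and shoves it some 7 N to -y.
- jaw_near (a joint): Angle (rad) of the sprung jaw on the fork at cradle x = -70 mm: 0 at rest (slanting over the slot), at most 0.7 folded aside; a passing barrel folds it about 0.5. It springs back to 0 once the barrel is past.
- jaw_far (a joint): The same for the jaw on the fork at cradle x = +70 mm.
- knob: Loose red pointer knob, 60 g, upright on the table, bore down. 38 mm tall, 28 mm between its flat sides (its y); rounded tail to x = -39 mm, tapered nose to +33 mm, white line on top towards +x. Origin: centre of the bore's mouth, on the underside. Blind D bore 16 mm deep, 18 mm diameter, its flat 4 mm from the axis on the +x side. Grip across the flat sides.
- valve: Grey round feed valve fixed to the table, origin under its centre: foot 84 mm diameter, top 40 mm above the table and 52 mm wide, a white tick on top on its +x side (the side of the shaft's flat), a brass port at -x.
- shaft_tip (a point): Centre of the top of the valve's upright steel D-shaft, 66 mm above the table unpressed, 26 mm above the housing. Shaft 16 mm diameter, flat 3 mm from its axis on its +x side, top edge chamfered; it cannot turn. With the knob fully on, the knob's origin is 16 mm below this point and the knob's x points the same way as this x.
- valve_shaft (a joint): How far (m) the sprung shaft is pressed down: 0 free, 0.008 at its stop. About 4 N to start, 11 N at the stop; it springs up when let go. Site shaft_tip moves down with it.
- jar: Bystander: amber glass jar with a yellow lid, 56 mm diameter, 75 mm tall, loose; origin at the centre of its underside. It and the knob may stand in either of two places.
- cup: Bystander: white cup, 76 mm diameter, 90 mm tall, loose; origin at the centre of its underside.
- spanner: Bystander: steel spanner, 180 mm long, lying loose along its own x; origin at its underside, mid-length.
Not all that is in view belongs to the job. Several things have the shape of the knob; the one meant has the colours described above.

How it is judged:
On the way, in this order (a step that is already met when the one before it is completed fails the run):
1. the barrel lies home in both forks with both jaws sprung back over it (z of barrel in the frame of cradle_seat between -0.004 and 0.004 m and y of barrel in the frame of cradle_seat between -0.004 and 0.004 m and x of barrel in the frame of cradle_seat between -0.035 and 0.035 m and angle between the x axis of barrel and the x axis of cradle_seat, either way round below 0.06 rad and value of joint each of jaw_near, jaw_far below 0.15 rad), for 0.2 s.
2. the knob is fully on the D-shaft (z of knob in the frame of shaft_tip below -0.0135 m and horizontal distance between knob and shaft_tip below 0.0025 m and angle between the x axis of knob and the x axis of shaft_tip, either way round below 0.35 rad and angle between knob's own z axis and vertical below 0.12 rad), for 0.2 s.
At the end, for the whole second after the job is handed in: Barrel untouched in the cradle: within 4 mm of its seat (35 mm along), 0.06 rad, jaws under 0.15 rad. Knob at least 13.5 mm onto the shaft, within 2.5 mm and 0.35 rad, upright, still held or pressed by the robot (over 2 N), the shaft pressed down over 4 mm of its 8 mm for the last second (all of step 1 and all of step 2 and value of joint valve_shaft above 0.004 m and contact force between the fingers and barrel below 0.2 N and contact force between any of the fingers, the arm and knob above 2 N); the arm keeps its last pose, push and grip.
It fails at once if the jar is shifted more than 25 mm or tipped (distance of jar from where it was at the start of the episode above 0.025 m or angle between jar's own z axis and vertical above 0.3 rad).
It fails at once if the cup is shifted more than 25 mm or tipped (distance of cup from where it was at the start of the episode above 0.025 m or angle between cup's own z axis and vertical above 0.3 rad).
It fails at once if the spanner is shifted more than 25 mm or tipped (distance of spanner from where it was at the start of the episode above 0.025 m or angle between spanner's own z axis and vertical above 0.3 rad).
It also fails if it takes over 51 s, if anything falls off the work surface, if the arm or the gripper's body presses on something with over 40 N, if the wrist force passes 120 N, or if a joint passes its speed limit or range.

ROBOT

A 7-joint arm with a two-finger parallel gripper is mounted at the origin on the work surface. World frame = base frame: x ahead of the robot, y to its left, z up, the work surface at z = 0. Lengths are in m, angles in rad, forces in N, time in s.
With the tool pointing down it reaches from about 0.4 to 0.75 m from the base axis. Payload 19.5 kg.
Tool frame: the origin (TCP) lies midway between the tips of the shut fingers; the grasp point (between the pads) lies 19 mm behind it; z points along the fingers, y is the direction in which the jaws open and shut (so a half turn about z gives the same grasp; the last joint's range is limited). The gripper opens to 85 mm and grips with 20 to 120 N. Pads are 22 mm wide; open, the fingers measure 114 mm over their backs; the gripper's body (76 mm by 85 mm) begins 54 mm behind the grasp point. The pads swing forward as they close: fully open they stand 13 mm farther back than shut.
Start: joints at [1.179, 0.707, -0.028, 1.485, 0.022, 0.951, -0.075], TCP at [0.197, -0.54, 0.231] pointing down, gripper open.
Joint ranges: [-2.71, 2.71], [-0.32, 2.16], [-1.57, 1.52], [0, 2.45], [-1.46, 4.6], [0, 2.02], [-2.83, 2.83]. Speed limits (rad/s): [1.89, 1.89, 2.57, 2.57, 3.01, 3.01, 3.01].

INTERFACE

Orientations are given as a rotation vector (axis times angle).
In Python, from workcell import get_obs, grab_frame, close_job gives the robot as it stands.
- The arm moves only by the tool move_arm, never from a script. Its argument "motion" is a list of rows, each a list of 3 entries, a list of its own where there are three numbers: the turn, a rotation vector about the tool's x, y, z each as a share of pi/2 rad, from -1 to 1, then the shift along the tool's x, y, z each as a share of 400 mm, from -1 to 1, then the closure, from 0 (fully open) to 1 (shut). A call has 1 to 5 rows; each row is the pose to reach, as a shift and turn from the pose commanded when the call began, along the tool's axes at that moment; what a row does not reach only later rows make up. A row lasts 1/10 s, in which the tool goes at most 50 mm and 8.59 degrees, less where a joint would pass 70% of its speed; a pose out of reach is approached as far as the arm can. A call with a number of a shift or a turn outside -1 to 1 is refused whole. A call with a gripper value outside its range is refused whole. The fingers move at their own pace and stop on an object; the grip force is fixed at half the most. Time passes only in rows, so rows that repeat a pose let the fingers close. It gives the time, the measured TCP pose, the force and the opening at its end, in the units of the state.
- get_obs(): the state, without advancing time (a new reading comes with each control period).
- grab_frame(name): name is "scene" or "top" or "wrist"; returns a dict with "pixels" (480x640x3 uint8, red, green, blue), "intrinsics" (3x3 intrinsics, pixels), "R" (3x3) and "t" (3): a world point X has camera coordinates R X + t. Camera axes: x right, y down, z forward; pixel columns grow to the right and rows downward; lengths in m; the calibration is good to about 2 mm. A picture is of the moment at which its call begins. There is no depth.
- close_job(): hands the job in, once; it reports no verdict.
The state is a dict: "time_s": time; "joint_positions": joint angles; "joint_velocities": joint speeds; "joint_torque": joint torques, N m; "ee_pos": TCP position; "tcp_rot": TCP orientation; "ft_force": force on the tool from outside, world axes, zero at the start; "moment": the same for the moment, N m; "gripper_width": finger opening in m.
Only numpy, scipy, OpenCV 4.12 (cv2) and the standard library are available. Lean on these libraries where they do the work, as an engineer would, in place of code of your own. Each camera call takes 0.05 s, during which the arm holds its last target.

## Working session

There is one attempt and no reset: what is moved stays moved. The work goes in short steps, Python scripts to look and compute and a tool call to move; the robot and the scene stay as the last step left them, time stands still between calls to the robot, and variables do not carry over. Pictures are saved under pics/ and viewed, and the job is handed in when it is done.

Besides the shell and the picture viewer there is one more tool, called after "Call:" in YAML: its name, and indented under it one key for each argument. move_arm: Moves the arm, as the interface text tells. Shift numbers are shares of 400 mm and turn numbers shares of pi/2 rad, none past 1 either way. Its arguments: {"type":"object","properties":{"motion":{"type":"array"}},"required":["motion"]}

```bash
ls; mkdir -p pics
python3 - <<'E'
from workcell import get_obs, grab_frame
import cv2,json,numpy as np
for n in ("scene","top","wrist"):
    f=grab_frame(n); cv2.imwrite(f"pics/{n}0.png",f["pixels"][:,:,::-1])
    np.savez(f"{n}0.npz",**f)
    print(n,np.round(f["intrinsics"],1).tolist(),np.round(f["R"],3).tolist(),np.round(f["t"],3).tolist())
o=get_obs(); print({k:np.round(v,3).tolist() for k,v in o.items()})
E
```

```text
pics
scene [[512.8, 0.0, 323.8], [0.0, 512.8, 231.7], [0.0, 0.0, 1.0]] [[-0.495, 0.869, -0.007], [0.634, 0.356, -0.687], [-0.594, -0.344, -0.727]] [0.339, -0.284, 1.335]
top [[453.7, 0.0, 312.3], [0.0, 453.7, 233.5], [0.0, 0.0, 1.0]] [[0.022, -1.0, -0.012], [-0.984, -0.019, -0.178], [0.178, 0.016, -0.984]] [-0.065, 0.583, 0.987]
wrist [[357.2, 0.0, 317.4], [0.0, 357.2, 240.0], [0.0, 0.0, 1.0]] [[0.343, -0.939, -0.001], [-0.89, -0.325, 0.318], [-0.299, -0.108, -0.948]] [-0.575, -0.041, 0.381]
{'time_s': 0.15, 'joint_positions': [1.179, 0.707, -0.028, 1.485, 0.022, 0.951, -0.075], 'joint_velocities': [-0.001, -0.002, 0.0, -0.002, 0.0, -0.001, 0.0], 'joint_torque': [0.006, -88.33, 1.237, -23.619, 0.017, 0.005, -0.0], 'ee_pos': [0.197, -0.54, 0.231], 'tcp_rot': [-3.093, -0.546, 0.0], 'ft_force': [0.546, 0.221, -0.619], 'moment': [-0.015, 0.013, -0.033], 'gripper_width': 0.085}
```

View pics/scene0.png

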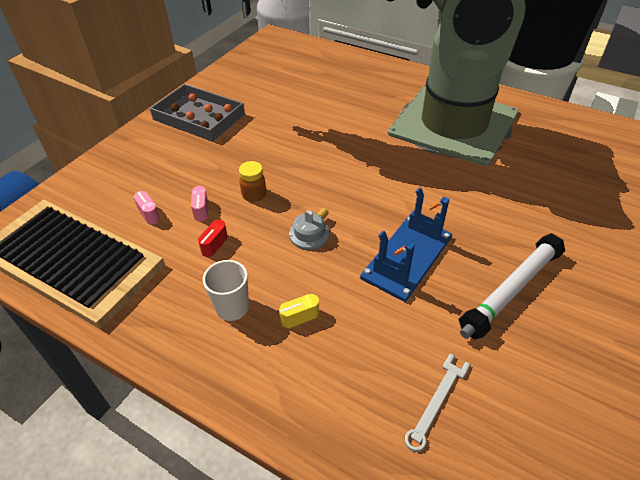

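View pics/top0.png

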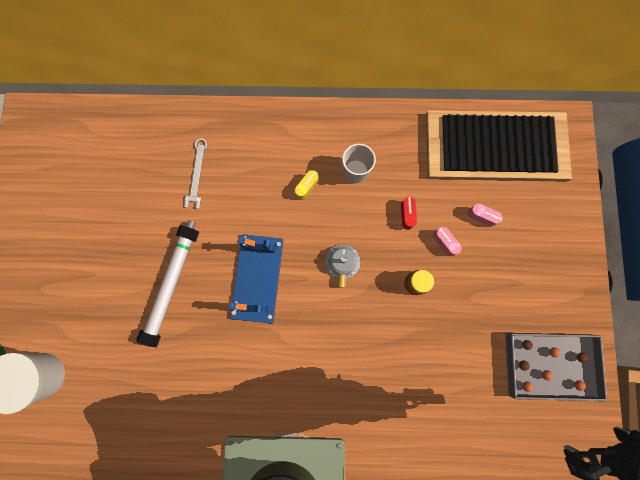

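View pics/wrist0.png

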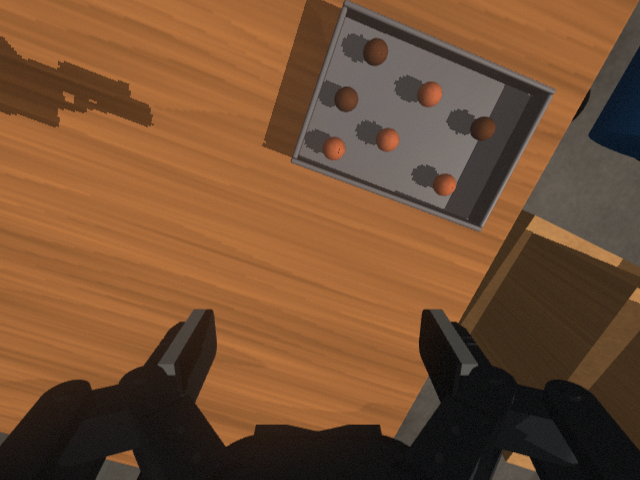

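The top picture shows the barrel from (150,338) to (188,232), the cradle at (257,280), the valve at (343,262), the jar's lid at (420,282), the cup at (358,163) and the spanner at (195,175). Things that could be taken for the knob are red (409,212), yellow (307,184), and pink (449,241) and (487,214). The red one with the white line fits the description, so I'll check it in a crop.

```bash
cat > h.py <<'E'
import numpy as np, cv2
def load(n): return dict(np.load(n+".npz"))
def proj(f,X):
    c=(f["R"]@np.atleast_2d(X).T).T+f["t"]; p=(f["intrinsics"]@c.T).T
    return p[:,:2]/p[:,2:]
def ray(f,uv):
    d=f["R"].T@np.linalg.inv(f["intrinsics"])@np.array([uv[0],uv[1],1.]); o=-f["R"].T@f["t"]
    return o,d
def onz(f,uv,z):
    o,d=ray(f,uv); return o+d*(z-o[2])/d[2]
def tri(fs,uvs):
    A=np.zeros((3,3));b=np.zeros(3)
    for f,u in zip(fs,uvs):
        o,d=ray(f,u); d=d/np.linalg.norm(d); P=np.eye(3)-np.outer(d,d); A+=P;b+=P@o
    X=np.linalg.solve(A,b); return X,[np.linalg.norm(proj(f,X)[0]-u) for f,u in zip(fs,uvs)]
def crop(f,x0,y0,x1,y1,s,name):
    im=f["pixels"][y0:y1,x0:x1,::-1]; cv2.imwrite(name,cv2.resize(np.ascontiguousarray(im),None,fx=s,fy=s,interpolation=cv2.INTER_CUBIC))
E
python3 - <<'E'
from h import *
t=load("top0");s=load("scene0")
a=cv2.resize(t["pixels"][225:330,220:290,::-1],None,fx=5,fy=5,interpolation=cv2.INTER_CUBIC)
b=cv2.resize(t["pixels"][190:295,315:395,::-1],None,fx=5,fy=5,interpolation=cv2.INTER_CUBIC)
cv2.imwrite("pics/c1.png",np.hstack([a,b]))
crop(t,385,190,505,295,5,"pics/c2.png")
crop(s,270,170,470,310,4,"pics/c3.png")
E
```

```text
(no output)
```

View pics/c1.png

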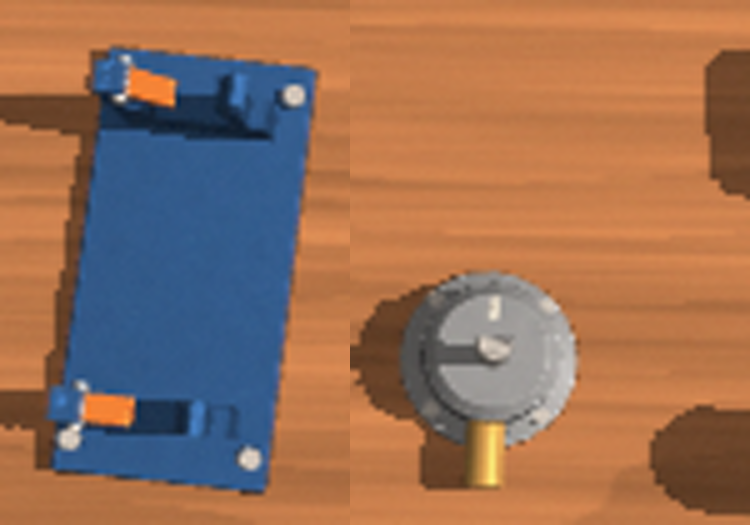

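View pics/c2.png

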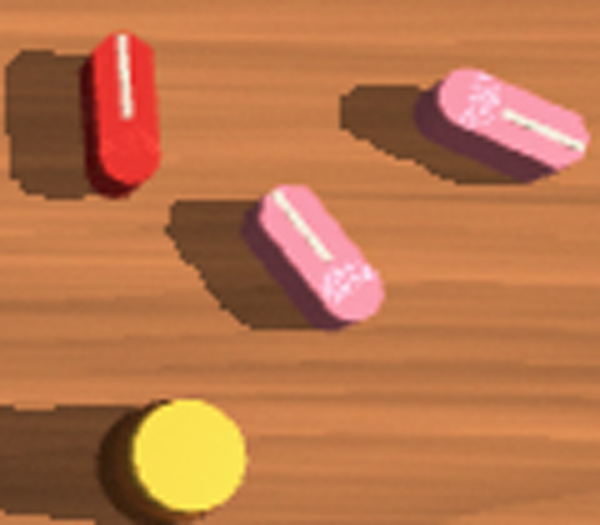

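View pics/c3.png

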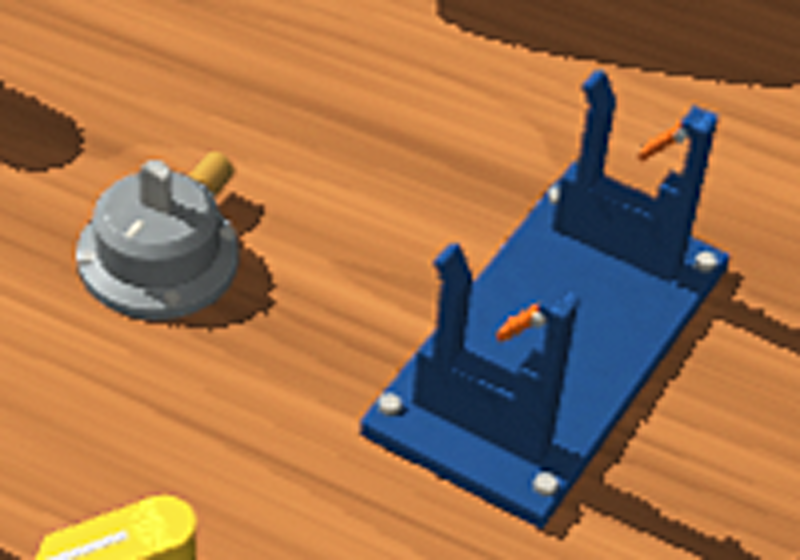

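The crop confirms the red knob at top (409,212), with its white line pointing up the picture (world +x). The jar's yellow lid stands about 70 px below it. The cradle's jaws are hinged on the left (world +y) prongs, and the valve's tick also points up. Now measuring.

Run:
```python
from h import *
np.set_printoptions(precision=4,suppress=True)
t=load("top0");s=load("scene0")
for f in (t,s): print("cam",-f["R"].T@f["t"])
# cradle plate corners at z=.012
C=[onz(t,(220+x/5-.4,225+y/5-.4),.012) for x,y in [(317,70),(265,492),(55,470),(112,48)]]
C=np.array(C); print(C, C.mean(0),[np.linalg.norm(C[i]-C[(i+1)%4]) for i in range(4)])
e=(C[0]-C[1]);print("yaw",np.arctan2(e[1],e[0]))
e=(C[3]-C[2]);print("yaw",np.arctan2(e[1],e[0]))
def mask(f,lo,hi,box):
    h=cv2.cvtColor(f["pixels"],cv2.COLOR_RGB2HSV); m=cv2.inRange(h,lo,hi); z=np.zeros_like(m); x0,y0,x1,y1=box; z[y0:y1,x0:x1]=m[y0:y1,x0:x1]; return z
# bright-blue plate minAreaRect
m=mask(t,(100,120,40),(125,255,255),(220,225,290,330)); ct=max(cv2.findContours(m,0,1)[0],key=cv2.contourArea); print("blue rect",cv2.minAreaRect(ct))
# tube: low sat bright
m=mask(t,(0,0,110),(180,70,255),(135,215,205,350)); m=cv2.morphologyEx(m,cv2.MORPH_OPEN,np.ones((3,3))); ct=max(cv2.findContours(m,0,1)[0],key=cv2.contourArea); r=cv2.minAreaRect(ct); print("tube",r)
m2=mask(t,(0,0,0),(180,255,40),(135,215,205,350)); 
for c in cv2.findContours(m2,0,1)[0]:
    if cv2.contourArea(c)>40: print("cap",cv2.minAreaRect(c))
m2=mask(s,(0,0,0),(180,255,45),(440,225,580,345)); 
for c in cv2.findContours(m2,0,1)[0]:
    if cv2.contourArea(c)>40: print("capS",cv2.minAreaRect(c))
# knob red top (bright)
h=cv2.cvtColor(t["pixels"],cv2.COLOR_RGB2HSV)
m=cv2.inRange(h,(0,150,190),(6,255,255))|cv2.inRange(h,(174,150,190),(180,255,255)); z=m*0; z[190:235,395:425]=m[190:235,395:425]; ct=max(cv2.findContours(z,0,1)[0],key=cv2.contourArea); print("knob top",cv2.minAreaRect(ct),cv2.boundingRect(ct))
m=mask(t,(0,0,170),(180,90,255),(400,195,418,218)); ys,xs=np.nonzero(m); print("line",xs.mean(),ys.min(),ys.max()); p=np.polyfit(ys,xs,1);print(p)
# lid
m=mask(t,(22,120,150),(35,255,255),(400,265,440,300)); ct=max(cv2.findContours(m,0,1)[0],key=cv2.contourArea); print("lid",cv2.minEnclosingCircle(ct), onz(t,cv2.minEnclosingCircle(ct)[0],.075))
crop(t,300,225,380,300,8,"pics/v1.png"); crop(s,280,190,340,255,8,"pics/v2.png"); crop(t,130,210,210,355,4,"pics/b1.png")
```

```text
cam [ 0.3997 -0.0689  1.0745]
cam [1.1409 0.2661 0.7778]
[[0.578  0.0174 0.012 ]
 [0.3807 0.0348 0.012 ]
 [0.3886 0.1322 0.012 ]
 [0.5867 0.1155 0.012 ]] [0.4835 0.075  0.012 ] [np.float64(0.19804702881154615), np.float64(0.09765202252808508), np.float64(0.19884998777483473), np.float64(0.09853817080587653)]
yaw -0.08812598120621205
yaw -0.0836551450836595
blue rect ((255.29005432128906, 278.2321472167969), (44.011199951171875, 85.10436248779297), 6.911227226257324)
tube ((165.76211547851562, 290.7275390625), (13.537453651428223, 92.10663604736328), 20.265697479248047)
cap ((147.5462646484375, 338.45196533203125), (20.998559951782227, 12.825824737548828), 17.354022979736328)
cap ((186.81138610839844, 232.50355529785156), (19.745805740356445, 10.618589401245117), 17.354022979736328)
capS ((475.2500305175781, 323.25), (28.991378784179688, 25.45584487915039), 45.0)
capS ((551.8099975585938, 245.5106964111328), (25.24577522277832, 22.41902732849121), 46.97492980957031)
knob top ((410.0, 211.5), (29.0, 12.0), 90.0) (404, 197, 13, 30)
line 409.5217391304348 197 212
[  0.0699 395.228 ]
lid ((422.0, 281.0), 11.401854515075684) [ 0.4792 -0.2956  0.075 ]
```

View pics/v1.png

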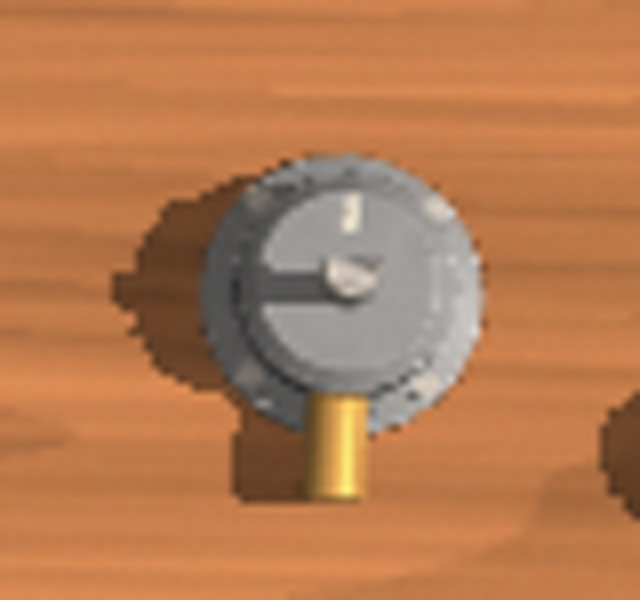

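View pics/v2.png

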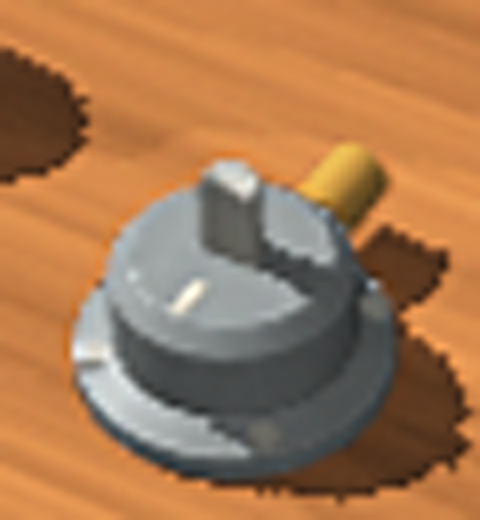

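View pics/b1.png

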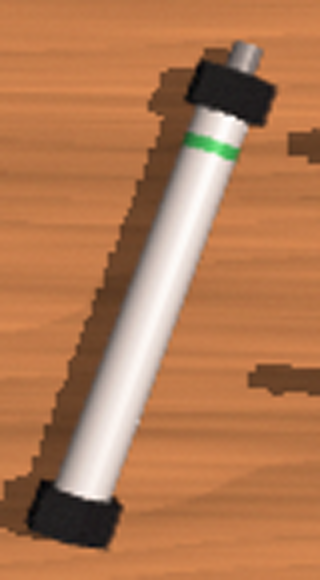

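Run:
```python
from h import *
np.set_printoptions(precision=4,suppress=True)
t=load("top0");s=load("scene0")
def un(x,y,sc,x0,y0): return ((x+.5)/sc-.5+x0,(y+.5)/sc-.5+y0)
a=onz(t,un(222,115,4,130,210),.028);b=onz(t,un(88,492,4,130,210),.028)
print(a,b,np.linalg.norm(a-b),(a+b)/2,np.arctan2(*(a-b)[[1,0]]))
# shaft tip
X=tri([t,s],[un(348,277,8,300,225),un(233,175,8,280,190)]);print("tip",X)
X=tri([t,s],[un(350,211,8,300,225),un(187,296,8,280,190)]);print("tick",X)
print("foot",onz(t,un(343,294,8,300,225),.008),"foot dia",283/8/453.7*1.06)
print("port end",onz(t,un(338,495,8,300,225),.02))
print("knob", onz(t,(410,211.5),.038), onz(t,(409.1,197),.038),onz(t,(410,212),.038))
# wrist cam rel to tcp
w=load("wrist0"); from scipy.spatial.transform import Rotation as Ro
Rt=Ro.from_rotvec([-3.093,-.546,0]).as_matrix(); print("tool axes",Rt); print("cam in tool",Rt.T@(-w["R"].T@w["t"]-np.array([.197,-.54,.231])), (w["R"]@Rt))
```

```text
[0.5714 0.246  0.028 ] [0.3537 0.3066 0.028 ] 0.22596261471926554 [0.4625 0.2763 0.028 ] -0.27152891344718405
tip (array([ 0.5254, -0.1237,  0.0659]), [np.float64(0.4364364361511696), np.float64(0.49153050736787096)])
tick (array([ 0.5473, -0.1251,  0.0418]), [np.float64(0.29231767581529583), np.float64(0.33651614542125685)])
foot [ 0.5271 -0.1245  0.008 ] foot dia 0.08264822569980164
port end [ 0.4672 -0.123   0.02  ]
knob [ 0.6436 -0.2795  0.038 ] [ 0.6785 -0.278   0.038 ] [ 0.6424 -0.2795  0.038 ]
tool axes [[ 0.9396  0.3424 -0.0001]
 [ 0.3424 -0.9396  0.0008]
 [ 0.0001 -0.0008 -1.    ]]
cam in tool [ 0.0827 -0.0001 -0.1427] [[ 0.0006  1.      0.0002]
 [-0.948   0.0006 -0.3183]
 [-0.3183  0.      0.948 ]]
```

```bash
cat > go.py <<'E'
import sys,numpy as np
from scipy.spatial.transform import Rotation as Ro
from workcell import get_obs
def go(x,y,z,yaw):
    o=get_obs(); R=Ro.from_rotvec(o["tcp_rot"]); p=np.array(o["ee_pos"])
    G=Ro.from_matrix([[np.cos(yaw),np.sin(yaw),0],[np.sin(yaw),-np.cos(yaw),0],[0,0,-1]])
    r=(R.inv()*G).as_rotvec(); d=R.inv().apply(np.array([x,y,z])-p)
    M=R.as_matrix()
    print("pos",p.round(4),"yaw",round(np.arctan2(M[1,0],M[0,0]),4),"t",o["time_s"],"F",np.round(o["ft_force"],1),"w",round(o["gripper_width"],4),"q",np.round(o["joint_positions"],2))
    print("turn",(r/(np.pi/2)).round(4).tolist(),"shift",(d/.4).round(4).tolist(),"rows",np.ceil(max(np.linalg.norm(d)/.05,np.linalg.norm(r)/.15)))
if __name__=="__main__": go(*map(float,sys.argv[1:5]))
E
python3 go.py 0.42 -0.33 0.25 0.1
```

```text
pos [ 0.197 -0.54   0.231] yaw 0.3498 t 0.15 F [ 0.5  0.2 -0.6] w 0.0855 q [ 1.18  0.71 -0.03  1.48  0.02  0.95 -0.08]
turn [-0.0005, 0.0001, 0.159] shift [0.7037, -0.3022, -0.0474] rows 7.0
```

Call:
move_arm:
  motion:
    - [[0,0,0.08],[0.1,-0.04,-0.01],0]
    - [[0,0,0.16],[0.2,-0.085,-0.03],0]
    - [[0,0,0.16],[0.32,-0.135,-0.04],0]
    - [[0,0,0.16],[0.44,-0.185,-0.05],0]
    - [[0,0,0.16],[0.56,-0.24,-0.05],0]

```text
time_s: 0.65
ee_pos: [0.3709, -0.3767, 0.2516]
tcp_rot: [3.138, 0.154, 0.001]
ft_force: [1.5, -1.1, 0.0]
gripper_width: 0.0854
```

```bash
python3 go.py 0.5 -0.08 0.25 -0.2;python3 go.py 0.48 0.15 0.25 -0.2715
```

```text
pos [ 0.3709 -0.3767  0.2516] yaw 0.0983 t 0.65 F [ 1.5 -1.1  0. ] w 0.0854 q [ 0.69  0.61  0.08  1.62 -0.06  0.9  -0.68]
turn [0.0001, -0.0003, 0.1899] shift [0.394, -0.7065, 0.0039] rows 7.0
pos [ 0.3709 -0.3767  0.2516] yaw 0.0983 t 0.65 F [ 1.5 -1.1  0. ] w 0.0854 q [ 0.69  0.61  0.08  1.62 -0.06  0.9  -0.68]
turn [0.0001, -0.0003, 0.2354] shift [0.4007, -1.2836, 0.0037] rows 11.0
```

Call:
move_arm:
  motion:
    - [[0,0,0.08],[0.06,-0.1,0],0]
    - [[0,0,0.16],[0.12,-0.21,0],0]
    - [[0,0,0.19],[0.18,-0.32,0],0]
    - [[0,0,0.19],[0.24,-0.43,0],0]
    - [[0,0,0.19],[0.3,-0.53,0],0]

```text
time_s: 1.15
ee_pos: [0.4686, -0.1531, 0.2513]
tcp_rot: [-3.126, 0.313, 0.0]
ft_force: [2.0, -1.2, -0.4]
gripper_width: 0.0852
```

Run:
```python
from workcell import grab_frame
import cv2,numpy as np
f=grab_frame("wrist"); cv2.imwrite("pics/w1.png",f["pixels"][:,:,::-1]); np.savez("w1.npz",**f)
from go import go
go(0.4625,0.2763,0.25,-0.2715)
```

```text
pos [ 0.4718 -0.1455  0.2509] yaw -0.191 t 1.2 F [ 4.6 12.1 -1.2] w 0.0854 q [ 0.12  0.57  0.21  1.75 -0.16  0.84 -1.36]
turn [-0.0027, 0.0001, 0.0512] shift [-0.2231, -1.031, 0.0067] rows 9.0
```

View pics/w1.png

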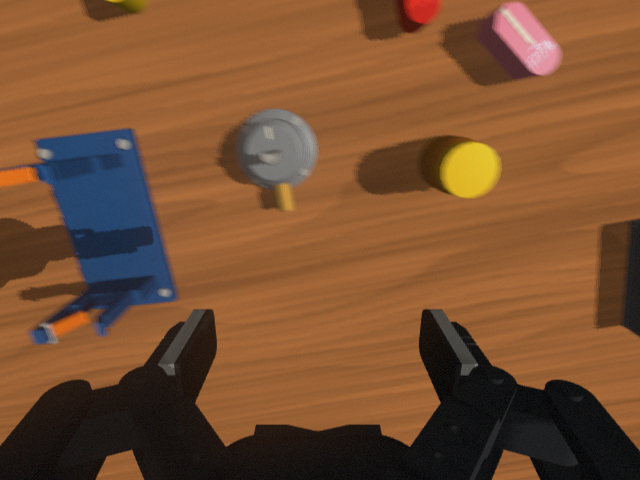

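The wrist picture shows the valve at (275,150), the jar's lid at (470,170) and the cradle at (105,220). I'll move on to the barrel.

Call:
move_arm:
  motion:
    - [[0,0,0.03],[-0.02,-0.11,0],0]
    - [[0,0,0.05],[-0.05,-0.23,0],0]
    - [[0,0,0.05],[-0.08,-0.35,0],0]
    - [[0,0,0.05],[-0.1,-0.47,0],0]
    - [[0,0,0.05],[-0.13,-0.58,0],0]

```text
time_s: 1.7
ee_pos: [0.4631, 0.0843, 0.2512]
tcp_rot: [-3.111, 0.435, -0.0]
ft_force: [0.2, -1.2, -0.4]
gripper_width: 0.0856
```

```bash
python3 go.py 0.4625 0.2763 0.2 -0.2715
```

```text
pos [0.4631 0.0843 0.2512] yaw -0.2781 t 1.7 F [ 0.2 -1.2 -0.4] w 0.0856 q [-0.41  0.54  0.28  1.82 -0.2   0.8  -1.88]
turn [-0.0002, -0.0, -0.0042] shift [-0.1332, -0.461, 0.1282] rows 4.0
```

Call:
move_arm:
  motion:
    - [[0,0,0],[-0.03,-0.11,0.03],0]
    - [[0,0,0],[-0.07,-0.23,0.06],0]
    - [[0,0,0],[-0.1,-0.35,0.1],0]
    - [[0,0,0],[-0.133,-0.461,0.128],0]
    - [[0,0,0],[-0.133,-0.461,0.128],0]

```text
time_s: 2.2
ee_pos: [0.4609, 0.2798, 0.1979]
tcp_rot: [-3.112, 0.425, 0.005]
ft_force: [0.2, -1.9, 0.6]
gripper_width: 0.0849
```

```bash
cat > look.py <<'E'
import sys,cv2,numpy as np
from workcell import grab_frame
for a in sys.argv[2:]:
    f=grab_frame(a); n=a+sys.argv[1]; cv2.imwrite(f"pics/{n}.png",f["pixels"][:,:,::-1]); np.savez(n+".npz",**f)
E
python3 look.py 2 wrist; python3 go.py 0.4625 0.2763 0.1 -0.2715
```

```text
pos [0.4617 0.2768 0.1988] yaw -0.2741 t 2.25 F [ 0.6 -1.7 -0.6] w 0.0854 q [-0.75  0.71  0.28  1.67 -0.26  0.8  -2.19]
turn [0.0005, 0.001, -0.0017] shift [0.0026, 0.0004, 0.2469] rows 2.0
```

View pics/wrist2.png

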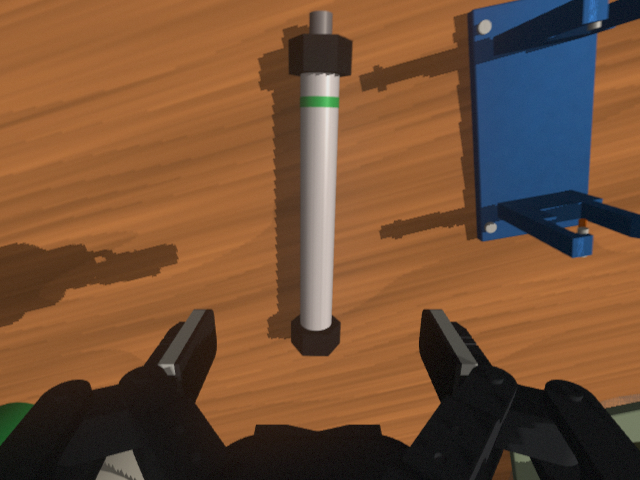

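The barrel lies almost straight up the wrist picture, with its tube from (320,73) to (317,325), in line with the jaws.

Run:
```python
from h import *
w=load("wrist2"); np.set_printoptions(precision=4,suppress=True)
g=cv2.cvtColor(w["pixels"],cv2.COLOR_RGB2HSV)
P=[]
for r in (120,160,200,240,280,310):
    row=g[r,290:350]; m=np.nonzero((row[:,1]<60)&(row[:,2]>90))[0]; print(r,m.min()+290,m.max()+290); 
    P.append(onz(w,((m.min()+m.max())/2+290,r),.022)[:2])
P=np.array(P);print(P); d=np.polyfit(P[:,0],P[:,1],1);print("yaw",np.arctan(d[0]),"y at .4625",np.polyval(d,.4625))
a=onz(w,(320,73),.036);b=onz(w,(317,329),.03);print(a,b,np.linalg.norm(a-b),(a+b)/2)
```

```text
120 304 337
160 303 336
200 303 334
240 303 333
280 303 332
310 303 331
[[0.5394 0.256 ]
 [0.5076 0.2656]
 [0.4735 0.2759]
 [0.4367 0.2866]
 [0.397  0.2981]
 [0.3651 0.3075]]
yaw -0.28709620118360074 y at .4625 0.2788879078564553
[0.5729 0.2472 0.036 ] [0.3487 0.3121 0.03  ] 0.23344695723757444 [0.4608 0.2796 0.033 ]
```

```bash
python3 go.py 0.461 0.2792 0.002 -0.284
```

```text
pos [0.4617 0.2768 0.1988] yaw -0.2741 t 2.25 F [ 0.6 -1.7 -0.6] w 0.0854 q [-0.75  0.71  0.28  1.67 -0.26  0.8  -2.19]
turn [0.0005, 0.001, 0.0063] shift [-0.0026, -0.0057, 0.4919] rows 4.0
```

Call:
move_arm:
  motion:
    - [[0,0,0.006],[-0.003,-0.006,0.11],0]
    - [[0,0,0.006],[-0.003,-0.006,0.22],0]
    - [[0,0,0.006],[-0.003,-0.006,0.34],0]
    - [[0,0,0.006],[-0.003,-0.006,0.43],0]
    - [[0,0,0.006],[-0.003,-0.006,0.49],0]

```text
time_s: 2.75
ee_pos: [0.462, 0.2753, 0.0019]
tcp_rot: [3.107, -0.452, -0.002]
ft_force: [-0.1, 0.3, 0.0]
gripper_width: 0.0855
```

Call:
move_arm:
  motion:
    - [[0,0,0],[0,0,0],0.5]
    - [[0,0,0],[0,0,0],1]
    - [[0,0,0],[0,0,0],1]
    - [[0,0,0],[0,0,0],1]
    - [[0,0,0],[0,0,0],1]

```text
time_s: 3.25
ee_pos: [0.4631, 0.2773, 0.0058]
tcp_rot: [-3.107, 0.45, -0.003]
ft_force: [-1.2, -1.3, 16.0]
gripper_width: 0.0304
```

```bash
python3 go.py 0.461 0.2792 0.15 -0.284
```

```text
pos [0.4631 0.2773 0.0058] yaw -0.2879 t 3.25 F [-1.2 -1.3 16. ] w 0.0304 q [-0.67  1.02  0.14  1.79 -0.36  0.35 -2.12]
turn [-0.0014, -0.0011, -0.0025] shift [-0.0058, -0.0037, -0.3604] rows 3.0
```

Call:
move_arm:
  motion:
    - [[0,0,0],[0,0,-0.06],1]
    - [[0,0,0],[0,0,-0.15],1]
    - [[0,0,0],[0,0,-0.26],1]
    - [[0,0,0],[0,0,-0.38],1]
    - [[0,0,0],[0,0,-0.48],1]

```text
time_s: 3.75
ee_pos: [0.4622, 0.2767, 0.1994]
tcp_rot: [-3.108, 0.451, -0.002]
ft_force: [0.6, 0.9, -4.4]
gripper_width: 0.0302
```

```bash
python3 look.py 3 wrist; python3 go.py 0.4835 0.075 0.2 -0.086
```

```text
pos [0.4639 0.2774 0.2046] yaw -0.2883 t 3.8 F [2.3 1.5 7.7] w 0.0303 q [-0.76  0.71  0.3   1.67 -0.27  0.8  -2.2 ]
turn [-0.0038, -0.0039, -0.1288] shift [0.1909, 0.4712, 0.0096] rows 5.0
```

View pics/wrist3.png

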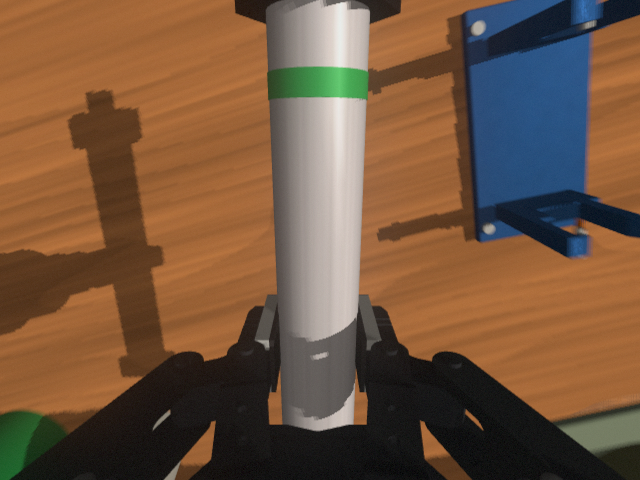

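```bash
python3 go.py 0.46 0.22 0.27 -0.086
```

```text
pos [0.4639 0.2774 0.2046] yaw -0.2883 t 3.8 F [2.3 1.5 7.7] w 0.0303 q [-0.76  0.71  0.3   1.67 -0.27  0.8  -2.2 ]
turn [-0.0038, -0.0039, -0.1288] shift [0.0324, 0.1393, -0.1641] rows 2.0
```

Call:
move_arm:
  motion:
    - [[0,0,-0.06],[0.016,0.07,-0.08],1]
    - [[0,0,-0.129],[0.032,0.139,-0.164],1]
    - [[0,0,-0.129],[0.032,0.139,-0.164],1]
    - [[0,0,-0.129],[0.032,0.139,-0.164],1]

```text
time_s: 4.2
ee_pos: [0.4588, 0.2197, 0.2625]
tcp_rot: [-3.137, 0.136, -0.002]
ft_force: [-0.5, 0.6, -4.6]
gripper_width: 0.0299
```

```bash
python3 look.py 4 wrist top scene; python3 go.py 0.4835 0.075 0.2 -0.086
python3 - <<'E'
from h import *
w=load("wrist4"); crop(w,380,60,640,330,3,"pics/w4c.png"); print(proj(w,[[.4835,.075,.012],[.4835,.075,.066]]))
E
```

```text
pos [0.4583 0.2205 0.261 ] yaw -0.0849 t 4.35 F [ 0.3  0.5 -4.5] w 0.0298 q [-0.65  0.59  0.26  1.68 -0.18  0.9  -1.98]
turn [0.0002, 0.0008, 0.0007] shift [0.0939, 0.3571, 0.1524] rows 4.0
[[449.14886724 164.55191153]
 [469.11953715 171.27547268]]
```

View pics/w4c.png

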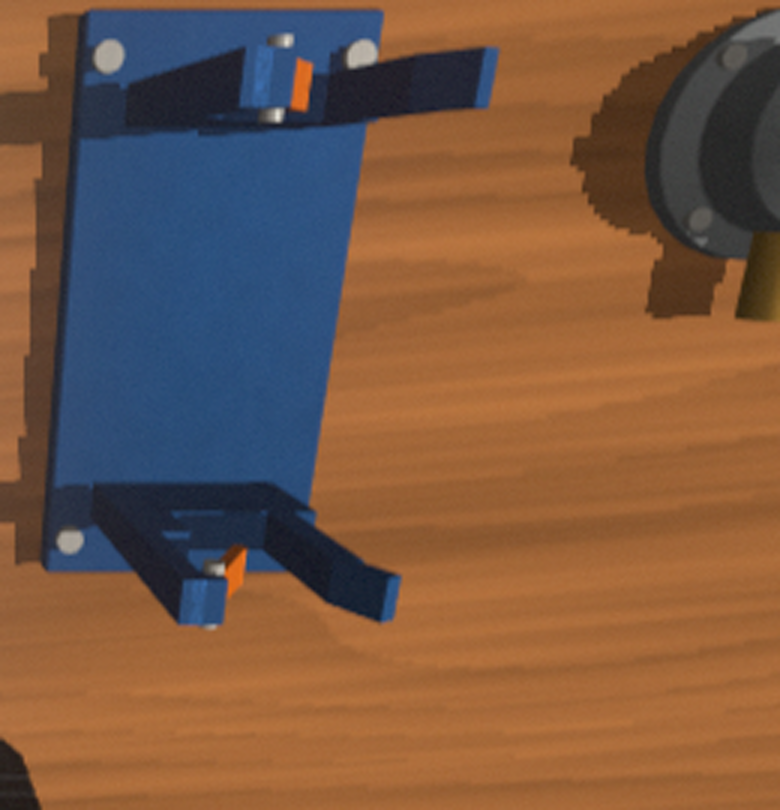

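View pics/top4.png

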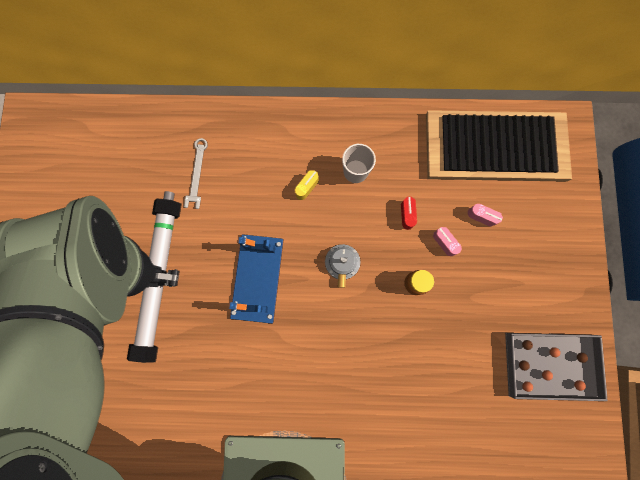

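Run:
```python
from h import *
np.set_printoptions(precision=4,suppress=True)
w=load("wrist4");t=load("top0")
def un(x,y,sc=3,x0=380,y0=60): return ((x+.5)/sc-.5+x0,(y+.5)/sc-.5+y0)
ut=lambda x,y: un(x,y,5,220,225)
TL,TR,BL=[onz(w,un(*p),.012) for p in [(85,10),(383,10),(45,570)]]
print("W corners",TL,TR,BL,"ctr",(TR+BL)/2,np.linalg.norm(TL-TR),np.linalg.norm(TL-BL),"yaw",np.arctan2(*(TL-BL)[[1,0]]),np.arctan2(*(TL-TR)[[1,0]])-np.pi/2)
b=[onz(w,un(*p),.014) for p in [(109,57),(361,54),(69,540)]]; print("W bolts ctr",(b[1]+b[2])/2,"yaw",np.arctan2(*(b[0]-b[2])[[1,0]]),[np.linalg.norm(b[0]-b[1]),np.linalg.norm(b[0]-b[2])])
bt=[onz(t,ut(*p),.014) for p in [(293,95),(69,439)]]; print("T bolts",bt,"ctr",(bt[0]+bt[1])/2)
# prong tops
q=[onz(w,un(*p),.117) for p in [(245,45),(297,50),(290,108),(243,105)]]; print("far +y prong W",np.array(q))
q=[onz(w,un(*p),.117) for p in [(497,48),(490,108)]]; print("far -y outer edge W",np.array(q))
q=[onz(w,un(*p),.117) for p in [(180,580),(178,623),(222,625),(227,590)]]; print("near +y W",np.array(q))
q=[onz(w,un(*p),.117) for p in [(400,577),(387,620)]]; print("near -y W",np.array(q))
# prong tops in top view: far +y prong (95..130,58..95), near +y (50..83,385..420)
crop(t,225,230,295,330,8,"pics/t0c.png")
```

```text
W corners [0.5873 0.1188 0.012 ] [0.5787 0.0203 0.012 ] [0.3901 0.1356 0.012 ] ctr [0.4844 0.078  0.012 ] 0.0988459321941761 0.19785002525131887 yaw -0.08484855798918277 -0.08663470615074109
W bolts ctr [0.4841 0.0771 0.014 ] yaw -0.08917430816583186 [np.float64(0.08407776168802159), np.float64(0.17032614488586414)]
T bolts [array([0.5655, 0.0282, 0.014 ]), array([0.4028, 0.1261, 0.014 ])] ctr [0.4841 0.0771 0.014 ]
far +y prong W [[0.5637 0.1048 0.117 ]
 [0.5615 0.092  0.117 ]
 [0.5483 0.093  0.117 ]
 [0.55   0.1047 0.117 ]]
far -y outer edge W [[0.5577 0.0431 0.117 ]
 [0.5439 0.0433 0.117 ]]
near +y W [[0.424  0.1176 0.117 ]
 [0.4106 0.1179 0.117 ]
 [0.4089 0.1051 0.117 ]
 [0.4198 0.1041 0.117 ]]
near -y W [[0.4195 0.0548 0.117 ]
 [0.4064 0.0574 0.117 ]]
```

View pics/t0c.png

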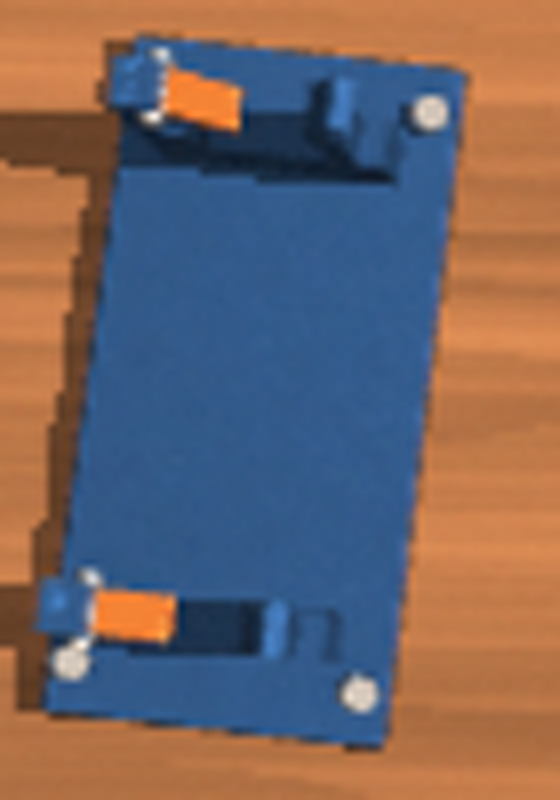

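Run:
```python
from h import *
np.set_printoptions(precision=4,suppress=True)
w=load("wrist4");t=load("top0");s=load("scene0")
def un(x,y,sc=3,x0=380,y0=60): return ((x+.5)/sc-.5+x0,(y+.5)/sc-.5+y0)
ut=lambda x,y: un(x,y,8,225,230)
C=np.array([.484,.0768,0]);c,q=np.cos(-.086),np.sin(-.086);R=np.array([[c,-q,0],[q,c,0],[0,0,1]])
for n,a,b in [("far+y",(245,45),(115,55)),("far+y",(243,105),(108,108)),("near+y",(180,580),(42,578)),("near+y",(178,623),(37,630)),("far-y",(497,48),(352,80)),("far-y",(490,108),(348,130)),("near-y",(400,577),(290,605)),("near-y",(387,620),(285,658)),("bolt TR",(361,54),(430,111)),("bolt BL",(69,540),(72,662))]:
    X,e=tri([w,t],[un(*a),ut(*b)]); print(n,X,"local",R.T@(X-C),e)
    
# predict where model corners would project in wrist: draw inner slot edges & prong tops
im=w["pixels"][:,:,::-1].copy()
o=[]
for x in (-77,-63,63,77):
    for y in (-17,17):
        for z in (50,117): 
            p=proj(w,R@np.array([x,y,z])/1e3+C)[0]; cv2.circle(im,(int(p[0]*8),int(p[1]*8)),8,(0,255,255) if z==117 else (0,255,0),-1,shift=3)
cv2.imwrite("pics/w4d.png",cv2.resize(im[60:330,380:],None,fx=3,fy=3))
im=t["pixels"][:,:,::-1].copy(); im=cv2.resize(im[230:330,225:295],None,fx=8,fy=8)
for x in (-77,-63,63,77):
    for y in (-17,17):
        for z in (50,117):
            p=(proj(t,R@np.array([x,y,z])/1e3+C)[0]-[225,230]+.5)*8-.5; cv2.circle(im,tuple(int(v) for v in p),3,(0,255,255) if z==117 else (0,255,0),-1)
cv2.imwrite("pics/t4d.png",im[:, :])
```

```text
far+y [0.5637 0.104  0.1149] local [0.0771 0.034  0.1149] [np.float64(0.20457273658297193), np.float64(0.06264881848919832)]
far+y [0.5494 0.1048 0.1167] local [0.0628 0.0335 0.1167] [np.float64(0.8385613357007768), np.float64(0.2650893359261535)]
near+y [0.4237 0.1166 0.115 ] local [-0.0635  0.0345  0.115 ] [np.float64(0.7298116780875078), np.float64(0.30537304751961913)]
near+y [0.4103 0.117  0.1154] local [-0.0769  0.0338  0.1154] [np.float64(0.6110067082955449), np.float64(0.2613118200451508)]
far-y [0.5582 0.0403 0.1124] local [ 0.0771 -0.03    0.1124] [np.float64(0.39848525010942637), np.float64(0.12033512732005361)]
far-y [0.5444 0.0408 0.113 ] local [ 0.0632 -0.0307  0.113 ] [np.float64(0.5774201307276727), np.float64(0.18010519973446779)]
near-y [0.418  0.0516 0.1119] local [-0.0636 -0.0308  0.1119] [np.float64(0.8855847156850848), np.float64(0.3637428365646712)]
near-y [0.404  0.0529 0.1098] local [-0.0777 -0.0307  0.1098] [np.float64(1.3424387607138148), np.float64(0.567776131718945)]
bolt TR [0.5657 0.0279 0.0147] local [ 0.0856 -0.0417  0.0147] [np.float64(0.030961867823187546), np.float64(0.011529668514409556)]
bolt BL [0.4026 0.1261 0.0135] local [-0.0853  0.0422  0.0135] [np.float64(0.4341815621992517), np.float64(0.22150912125961697)]
```

View pics/w4d.png

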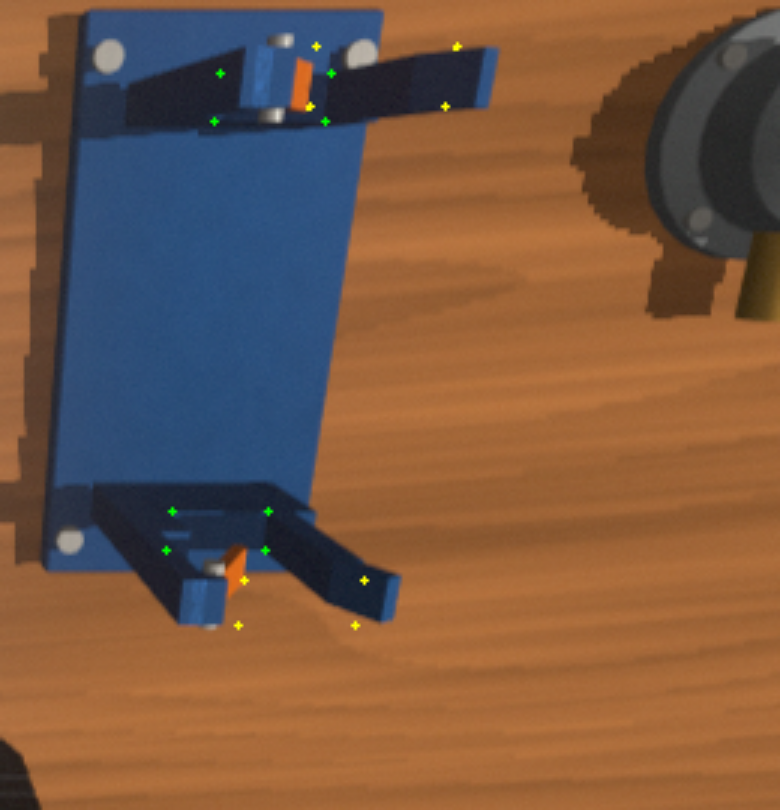

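View pics/t4d.png

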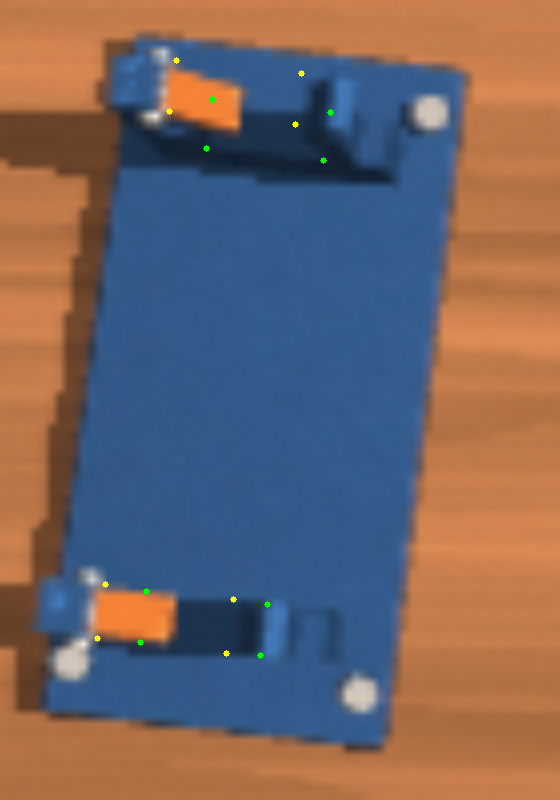

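The overlay of my estimate (0.484, 0.0768, yaw -0.086) lands on the slot-floor edges in both views, and the prongs flare outward above it. Next I'll check that the held barrel is level.

Run:
```python
from h import *
np.set_printoptions(precision=4,suppress=True)
s=load("scene4"); t=load("top4"); crop(s,430,100,640,300,3.5,"pics/s4c.png"); crop(t,120,185,200,375,4,"pics/t4c.png")
```

```text
(no output)
```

View pics/s4c.png

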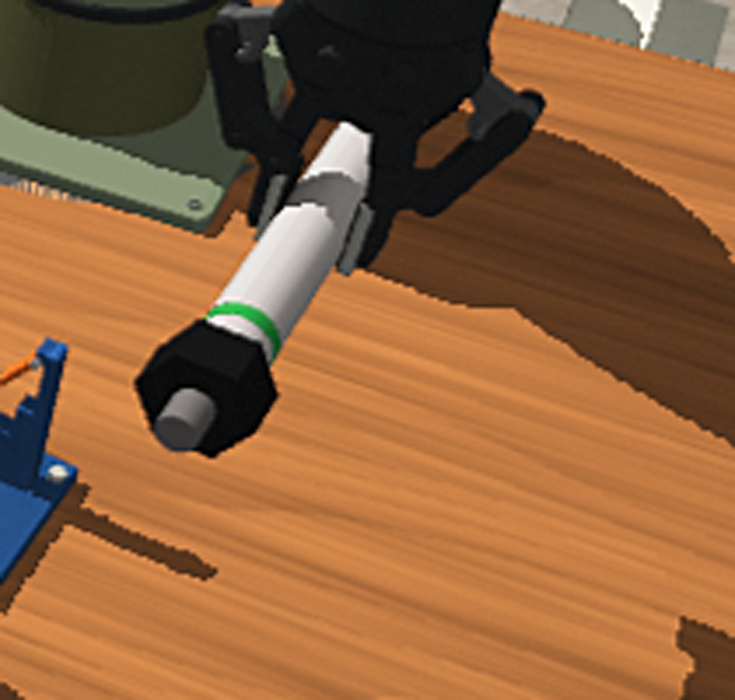

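View pics/t4c.png

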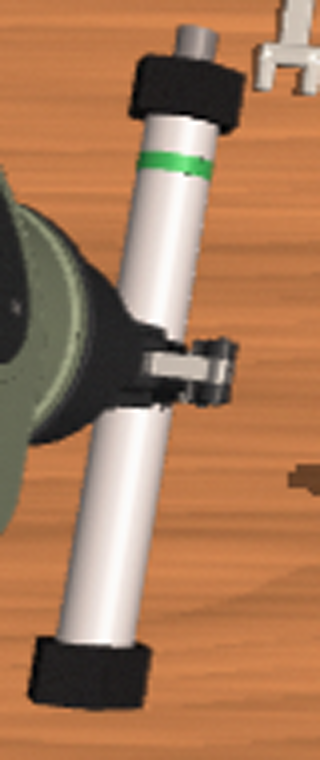

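Run:
```python
from h import *
np.set_printoptions(precision=4,suppress=True)
s=load("scene4"); t=load("top4");w=load("wrist4")
ut=lambda x,y:((x+.5)/4-.5+120,(y+.5)/4-.5+185); us=lambda x,y:((x+.5)/3.5-.5+430,(y+.5)/3.5-.5+100)
X,e=tri([t,s],[ut(199,28),us(182,425)]);print("nozzle tip",X,e)
# green band: top centre & scene centre (upper visible surface)
X,e=tri([t,s],[ut(176,163),us(243,318)]);print("band",X,e)
for z in (.26,.28,.30):
    a=onz(t,ut(178,118),z);b=onz(t,ut(97,645),z);print(z,a,b,np.linalg.norm(a-b),(a+b)/2,"yaw",np.arctan2(*(a-b)[[1,0]]))
```

```text
nozzle tip [0.6146 0.2061 0.2818] [np.float64(0.9453789918973539), np.float64(1.2751924174443219)]
band [0.5508 0.2094 0.2884] [np.float64(1.0372416666165827), np.float64(1.311775529219352)]
0.26 [0.5779 0.2184 0.26  ] [0.3409 0.2351 0.26  ] 0.2375869111926762 [0.4594 0.2267 0.26  ] yaw -0.07052918835340345
0.28 [0.5735 0.2113 0.28  ] [0.3424 0.2276 0.28  ] 0.2317530931841919 [0.458  0.2195 0.28  ] yaw -0.07052918835340363
0.3 [0.5692 0.2043 0.3   ] [0.3438 0.2202 0.3   ] 0.22591927517570776 [0.4565 0.2122 0.3   ] yaw -0.07052918835340355
```

```bash
python3 go.py 0.484 0.0768 0.17 -0.086
```

```text
pos [0.4583 0.2205 0.261 ] yaw -0.0849 t 4.35 F [ 0.3  0.5 -4.5] w 0.0298 q [-0.65  0.59  0.26  1.68 -0.18  0.9  -1.98]
turn [0.0002, 0.0008, 0.0007] shift [0.0948, 0.3525, 0.2274] rows 4.0
```

Call:
move_arm:
  motion:
    - [[0,0,0],[0.025,0.09,0.04],1]
    - [[0,0,0],[0.05,0.19,0.09],1]
    - [[0,0,0],[0.075,0.29,0.15],1]
    - [[0,0,0],[0.095,0.352,0.21],1]
    - [[0,0,0],[0.095,0.352,0.228],1]

```text
time_s: 4.85
ee_pos: [0.4843, 0.0731, 0.1681]
tcp_rot: [3.136, -0.141, -0.005]
ft_force: [0.8, 1.2, -4.4]
gripper_width: 0.0298
```

Call:
move_arm:
  motion:
    - [[0,0,0],[0,0,0],1]
    - [[0,0,0],[0,0,0],1]

```text
time_s: 5.05
ee_pos: [0.4846, 0.0777, 0.1706]
tcp_rot: [-3.138, 0.132, 0.0]
ft_force: [0.1, 1.5, -4.3]
gripper_width: 0.03
```

```bash
python3 look.py 5 wrist top scene; python3 go.py 0.484 0.0768 0.12 -0.086;  python3 - <<'E'
from h import *
s=load("scene5"); t=load("top5"); 
crop(s,340,140,520,320,4,"pics/s5c.png"); crop(t,210,180,290,375,4,"pics/t5c.png")
E
```

```text
pos [0.4847 0.0774 0.171 ] yaw -0.0839 t 5.2 F [-0.4 -0.6 -3.2] w 0.03 q [-0.32  0.69  0.18  1.87 -0.2   0.6  -1.68]
turn [-0.0004, -0.0005, 0.0014] shift [-0.0018, 0.0017, 0.1275] rows 2.0
```

View pics/s5c.png

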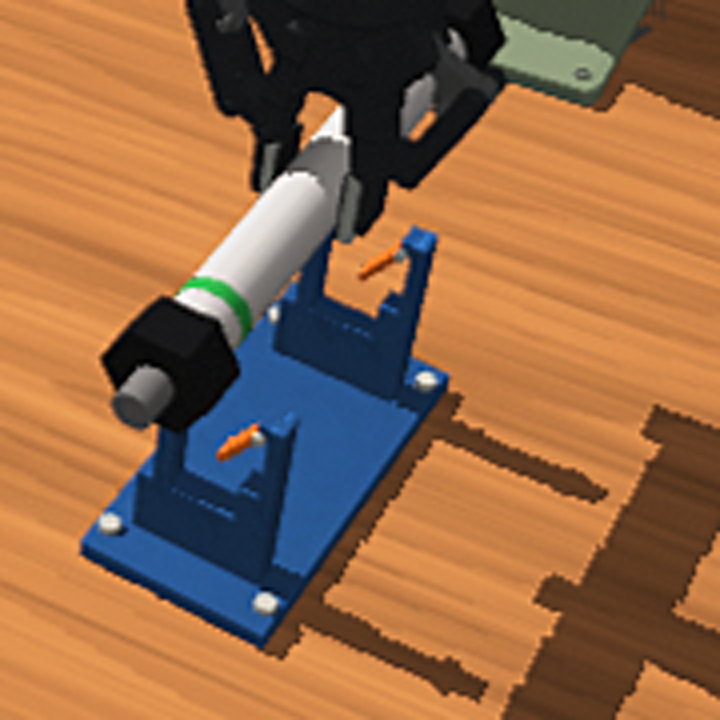

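View pics/wrist5.png

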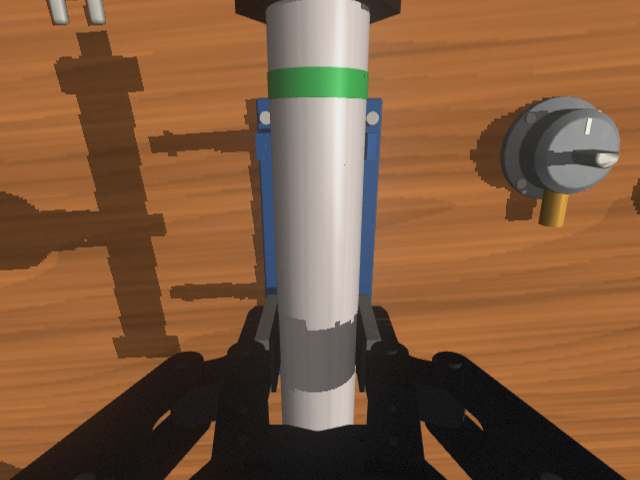

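The barrel (columns 268-368) is centred on the cradle's two bolts at (265,118) and (372,118). I'll push it down from here.

Call:
move_arm:
  motion:
    - [[0,0,0],[-0.002,0,0.05],1]
    - [[0,0,0],[-0.002,0,0.1],1]
    - [[0,0,0],[-0.002,0,0.13],1]
    - [[0,0,0],[-0.002,0,0.15],1]
    - [[0,0,0],[-0.002,0,0.17],1]

```text
time_s: 5.7
ee_pos: [0.4841, 0.0769, 0.1024]
tcp_rot: [-3.138, 0.133, -0.001]
ft_force: [-0.8, -0.2, -3.7]
gripper_width: 0.0305
```

```bash
python3 go.py 0.484 0.0768 0.0495 -0.086
```

```text
pos [0.4841 0.0769 0.1024] yaw -0.0848 t 5.7 F [-0.8 -0.2 -3.7] w 0.0305 q [-0.29  0.8   0.13  1.93 -0.23  0.42 -1.65]
turn [-0.0002, -0.0004, 0.0008] shift [-0.0002, 0.0002, 0.1324] rows 2.0
```

Call:
move_arm:
  motion:
    - [[0,0,0],[0,0,0.03],1]
    - [[0,0,0],[0,0,0.055],1]
    - [[0,0,0],[0,0,0.08],1]
    - [[0,0,0],[0,0,0.1],1]

```text
time_s: 6.1
ee_pos: [0.4839, 0.0762, 0.0619]
tcp_rot: [3.138, -0.135, -0.0]
ft_force: [0.1, -5.0, -2.7]
gripper_width: 0.0303
```

```bash
python3 go.py 0.484 0.0768 0.0495 -0.086
```

```text
pos [0.4839 0.0762 0.0619] yaw -0.0857 t 6.1 F [ 0.1 -5.  -2.7] w 0.0303 q [-0.27  0.88  0.1   1.96 -0.24  0.32 -1.64]
turn [0.0002, -0.0, 0.0002] shift [0.0002, -0.0016, 0.0309] rows 1.0
```

Call:
move_arm:
  motion:
    - [[0,0,0],[0,0,0.015],1]
    - [[0,0,0],[0,0,0.03],1]
    - [[0,0,0],[0,0,0.036],1]
    - [[0,0,0],[0,0,0.04],1]
    - [[0,0,0],[0,0,0.04],1]

```text
time_s: 6.6
ee_pos: [0.4839, 0.0766, 0.0491]
tcp_rot: [-3.138, 0.134, -0.003]
ft_force: [-16.2, -4.3, 78.0]
gripper_width: 0.0304
```

```bash
python3 go.py 0.484 0.0768 0.0495 -0.086; python3 look.py 6 scene wrist;python3 - <<'E'
from h import *
s=load("scene6"); 
crop(s,340,140,520,320,4,"pics/s6c.png")
E
```

```text
pos [0.4839 0.0766 0.0491] yaw -0.0854 t 6.6 F [-16.2  -4.3  78. ] w 0.0304 q [-0.27  0.9   0.09  1.96 -0.25  0.28 -1.64]
turn [-0.0008, -0.0011, 0.0004] shift [0.0001, -0.0005, -0.0009] rows 1.0
```

View pics/s6c.png

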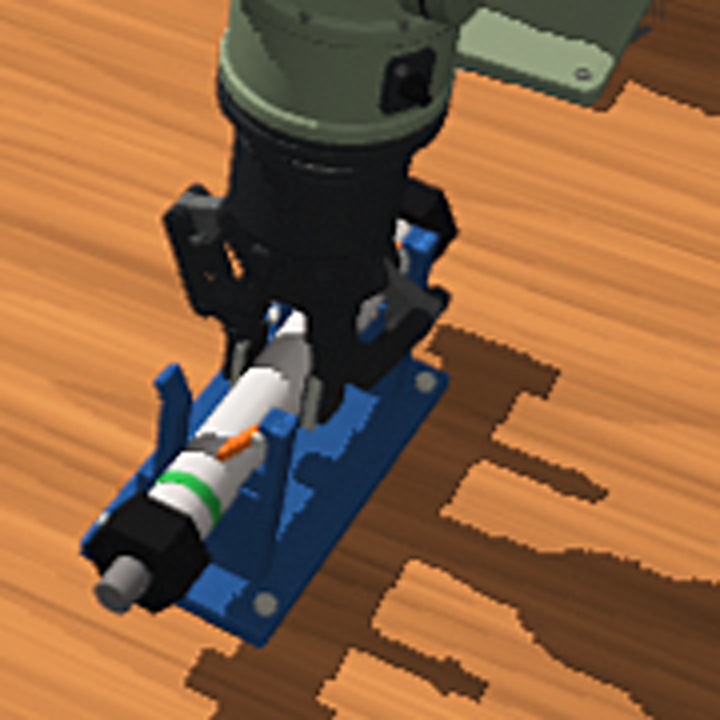

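The barrel has bottomed at the predicted height (TCP 0.049 m, 78 N up), and the front jaw lies back over the tube at crop (238,442). I'll relieve the force and then open the gripper.

Call:
move_arm:
  motion:
    - [[0,0,0],[0,0,-0.006],1]
    - [[0,0,0],[0,0,-0.008],0.5]
    - [[0,0,0],[0,0,-0.008],0]
    - [[0,0,0],[0,0,-0.008],0]
    - [[0,0,0],[0,0,-0.008],0]

```text
time_s: 7.2
ee_pos: [0.4838, 0.0766, 0.0495]
tcp_rot: [-3.139, 0.134, 0.0]
ft_force: [-0.3, -0.1, -0.2]
gripper_width: 0.0836
```

```bash
python3 go.py 0.484 0.0768 0.25 -0.086
```

```text
pos [0.4838 0.0766 0.0495] yaw -0.0852 t 7.2 F [-0.3 -0.1 -0.2] w 0.0836 q [-0.27  0.9   0.09  1.96 -0.24  0.29 -1.64]
turn [-0.0001, 0.0001, 0.0005] shift [0.0003, -0.0007, -0.5013] rows 5.0
```

Call:
move_arm:
  motion:
    - [[0,0,0],[0,0,-0.06],0]
    - [[0,0,0],[0,0,-0.15],0]
    - [[0,0,0],[0,0,-0.26],0]
    - [[0,0,0],[0,0,-0.38],0]
    - [[0,0,0],[0,0,-0.5],0]

```text
time_s: 7.7
ee_pos: [0.4834, 0.0764, 0.2516]
tcp_rot: [3.139, -0.134, -0.0]
ft_force: [0.4, 0.4, -0.5]
gripper_width: 0.0855
```

```bash
python3 go.py 0.6436 -0.2795 0.25 0; python3 look.py 7 scene wrist top;python3 - <<'E'
from h import *
s=load("scene7"); t=load("top7")
a=cv2.resize(s["pixels"][170:320,340:480,::-1],None,fx=4,fy=4); 
cv2.imwrite("pics/s7c.png",a)
E
```

```text
pos [0.4834 0.0764 0.2516] yaw -0.0854 t 7.7 F [ 0.4  0.4 -0.5] w 0.0855 q [-0.35  0.57  0.23  1.76 -0.17  0.84 -1.7 ]
turn [0.0, 0.0002, -0.0543] shift [0.4748, 0.8524, 0.0039] rows 8.0
```

View pics/s7c.png

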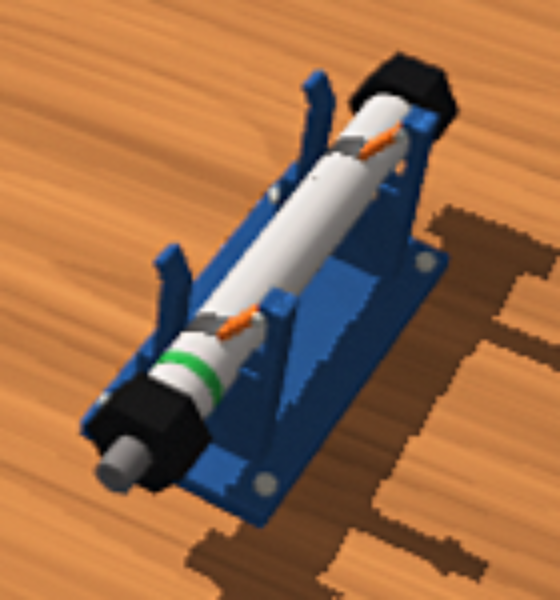

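View pics/wrist7.png

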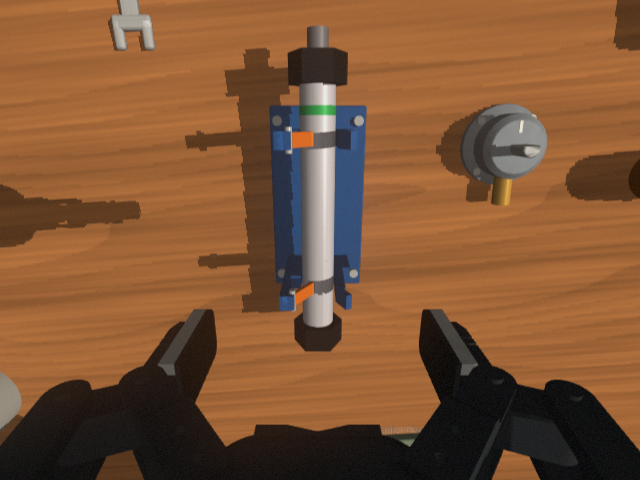

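The barrel lies in both forks, with orange jaws over it at wrist (302,140) and (305,296). Next I'll measure the valve from above on the way to the knob.

```bash
python3 go.py 0.53 -0.124 0.25 -0.02
```

```text
pos [0.4846 0.0767 0.2518] yaw -0.085 t 7.85 F [-0.2  0.3 -1.1] w 0.0852 q [-0.35  0.57  0.23  1.76 -0.17  0.83 -1.7 ]
turn [-0.0009, -0.0026, -0.0414] shift [0.1556, 0.4903, 0.0043] rows 5.0
```

Call:
move_arm:
  motion:
    - [[0,0,-0.041],[0.04,0.11,0],0]
    - [[0,0,-0.041],[0.08,0.23,0],0]
    - [[0,0,-0.041],[0.12,0.35,0],0]
    - [[0,0,-0.041],[0.15,0.45,0],0]
    - [[0,0,-0.041],[0.156,0.49,0],0]

```text
time_s: 8.35
ee_pos: [0.529, -0.1285, 0.2482]
tcp_rot: [3.14, -0.04, -0.003]
ft_force: [-0.6, 0.2, -0.3]
gripper_width: 0.0855
```

Call:
move_arm:
  motion:
    - [[0,0,0],[0,0,0],0]
    - [[0,0,0],[0,0,0],0]

```text
time_s: 8.55
ee_pos: [0.5291, -0.1234, 0.2487]
tcp_rot: [-3.14, 0.033, 0.002]
ft_force: [-0.1, 0.3, 0.5]
gripper_width: 0.0853
```

```bash
python3 look.py 8 wrist; python3 go.py 0.6436 -0.2795 0.2 0
python3 - <<'E'
from h import *
w=load("wrist8"); crop(w,240,100,400,260,5,"pics/w8c.png")
E
```

```text
pos [ 0.5292 -0.1229  0.249 ] yaw -0.0198 t 8.6 F [-0.7 -0.3 -0.1] w 0.0849 q [ 0.08  0.65  0.18  1.58 -0.13  0.93 -1.29]
turn [-0.0006, 0.0007, -0.0126] shift [0.2939, 0.3858, 0.1217] rows 5.0
```

View pics/w8c.png

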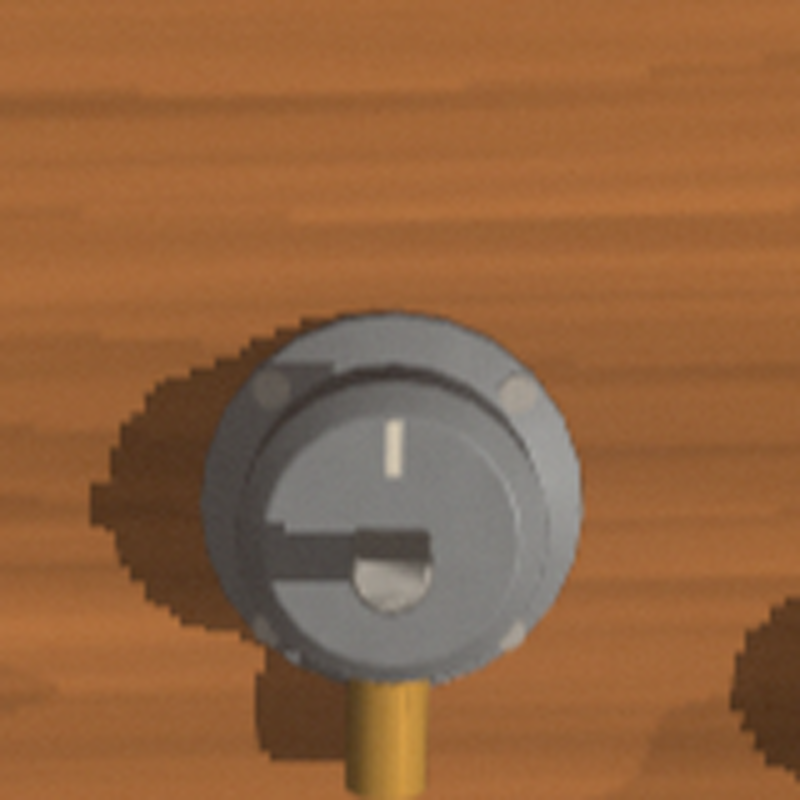

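View pics/wrist8.png

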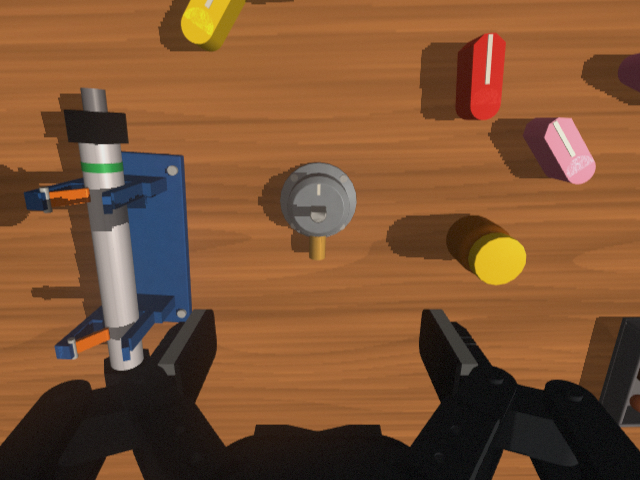

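Run:
```python
from h import *
np.set_printoptions(precision=4,suppress=True)
w=load("wrist8")
u=lambda x,y:((x+.5)/5-.5+240,(y+.5)/5-.5+100)
a=onz(w,u(392,573),.066);b=onz(w,u(394,448),.04);print("tip",a,"tick",b,"yaw",np.arctan2(*(b-a)[[1,0]]),np.linalg.norm(b-a))
# foot circle
for z in (.006,.01): 
  L=onz(w,u(203,505),z);Rr=onz(w,u(582,505),z);print("foot",(L+Rr)/2,np.linalg.norm(L-Rr))
P=onz(w,u(386,790),.02);print("port",P, "yaw", np.arctan2(*(a-P)[[1,0]]))
f1=onz(w,u(356,561),.066);f2=onz(w,u(430,561),.066);print("flat yaw",np.arctan2(*(f1-f2)[[1,0]])-np.pi/2)
# knob from wrist8 : top face 
crop(w,440,20,520,130,6,"pics/k8.png")
```

```text
tip [ 0.5277 -0.1234  0.066 ] tick [ 0.5464 -0.1242  0.04  ] yaw -0.04146753595756051 0.03208435131843142
foot [ 0.5275 -0.1235  0.006 ] 0.08324133108474321
foot [ 0.5284 -0.1236  0.01  ] 0.08237752984976342
port [ 0.4659 -0.1209  0.02  ] yaw -0.0414585685743695
flat yaw -0.020203664903944984
```

View pics/k8.png

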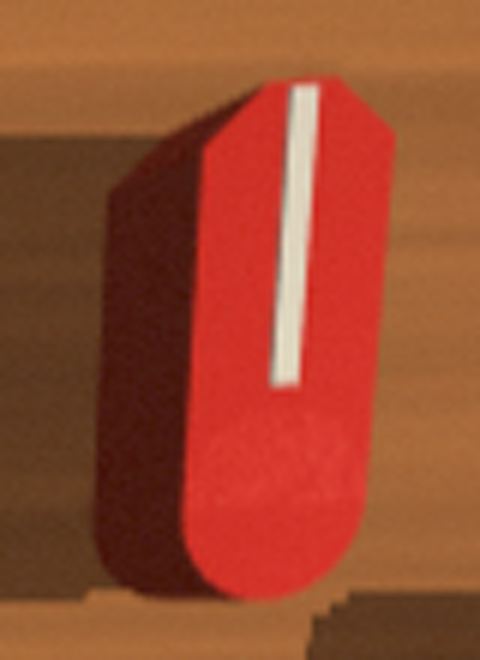

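The valve's shaft tip is at about (0.5272, -0.1235), yaw -0.04; the foot diameter of 83 mm agrees with the 84 mm given. The knob is the red one with the white line at wrist (487,75). I'll go above it.

```bash
python3 - <<'E'
from h import *
np.set_printoptions(precision=4,suppress=True)
w=load("wrist8")
u=lambda x,y:((x+.5)/6-.5+440,(y+.5)/6-.5+20)
n=onz(w,u(305,78),.038);t=onz(w,u(262,600),.038);l1=onz(w,u(306,88),.038);l2=onz(w,u(284,384),.038)
s1=onz(w,u(200,250),.038);s2=onz(w,u(389,250),.038)
print(n,t,np.linalg.norm(n-t),"yaw",np.arctan2(*(n-t)[[1,0]]),np.arctan2(*(l1-l2)[[1,0]]),"w",np.linalg.norm(s1-s2))
d=(n-t)/np.linalg.norm(n-t);print("origin",t+d*.039, n-d*.033)
E
python3 go.py 0.64 -0.279 0.2 0
```

```text
[ 0.6807 -0.277   0.038 ] [ 0.6086 -0.28    0.038 ] 0.07210080042043976 yaw 0.04083845587126564 0.05017486406653344 w 0.02811722995980355
origin [ 0.6476 -0.2784  0.038 ] [ 0.6477 -0.2784  0.038 ]
pos [ 0.5292 -0.1229  0.249 ] yaw -0.0198 t 8.6 F [-0.7 -0.3 -0.1] w 0.0849 q [ 0.08  0.65  0.18  1.58 -0.13  0.93 -1.29]
turn [-0.0006, 0.0007, -0.0126] shift [0.2848, 0.3848, 0.1217] rows 4.0
```

Call:
move_arm:
  motion:
    - [[0,0,-0.02],[0.07,0.09,0.02],0]
    - [[0,0,-0.041],[0.14,0.19,0.05],0]
    - [[0,0,-0.041],[0.22,0.29,0.08],0]
    - [[0,0,-0.041],[0.29,0.38,0.12],0]
    - [[0,0,-0.041],[0.297,0.383,0.12],0]

```text
time_s: 9.1
ee_pos: [0.6452, -0.2823, 0.1973]
tcp_rot: [-3.14, -0.066, 0.006]
ft_force: [-0.4, 0.5, -1.4]
gripper_width: 0.0855
```

Call:
move_arm:
  motion:
    - [[0,0,0],[0,0,0],0]
    - [[0,0,0],[0,0,0],0]

```text
time_s: 9.3
ee_pos: [0.6451, -0.2779, 0.2021]
tcp_rot: [-3.14, -0.071, -0.001]
ft_force: [-0.0, 0.5, -0.3]
gripper_width: 0.0855
```

```bash
python3 look.py 9 wrist; python3 go.py 0.6476 -0.2784 0.01 0.045
```

```text
pos [ 0.6451 -0.278   0.2025] yaw 0.0452 t 9.35 F [ 1.   0.4 -0. ] w 0.0852 q [ 0.32  0.97  0.14  0.95 -0.12  1.23 -1.09]
turn [-0.0003, -0.0005, 0.0001] shift [0.0058, 0.0015, 0.4814] rows 4.0
```

View pics/wrist9.png

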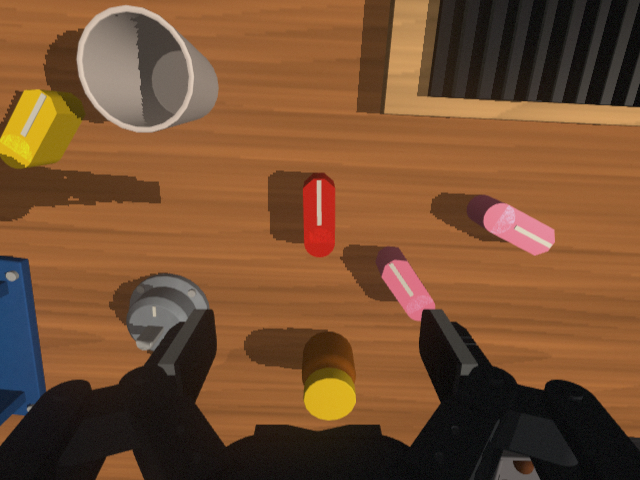

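The red knob at (319,215), with its line vertical, is centred between the jaws. The nearest thing is the pink decoy at (405,283), clear of the finger path. Descending.

Call:
move_arm:
  motion:
    - [[0,0,0],[0.006,0,0.11],0]
    - [[0,0,0],[0.006,0,0.22],0]
    - [[0,0,0],[0.006,0,0.34],0]
    - [[0,0,0],[0.006,0,0.44],0]
    - [[0,0,0],[0.006,0,0.495],0]

```text
time_s: 9.85
ee_pos: [0.6464, -0.2778, 0.0015]
tcp_rot: [-3.139, -0.07, 0.003]
ft_force: [0.1, -0.0, 0.3]
gripper_width: 0.0851
```

Call:
move_arm:
  motion:
    - [[0,0,0],[0,0,0],0.3]
    - [[0,0,0],[0,0,0],0.6]
    - [[0,0,0],[0,0,0],1]
    - [[0,0,0],[0,0,0],1]
    - [[0,0,0],[0,0,0],1]

```text
time_s: 10.35
ee_pos: [0.6482, -0.2799, 0.0056]
tcp_rot: [3.14, 0.068, 0.004]
ft_force: [-2.3, 1.4, 10.7]
gripper_width: 0.0274
```

```bash
python3 look.py 10 wrist; python3 go.py 0.6476 -0.2784 0.2 0.045
```

```text
pos [ 0.6481 -0.2799  0.0056] yaw 0.0436 t 10.4 F [-1.8  1.9 11.2] w 0.0273 q [ 0.32  1.2   0.11  1.09 -0.14  0.86 -1.08]
turn [0.0005, -0.0015, -0.0009] shift [-0.0001, -0.0034, -0.486] rows 4.0
```

View pics/wrist10.png

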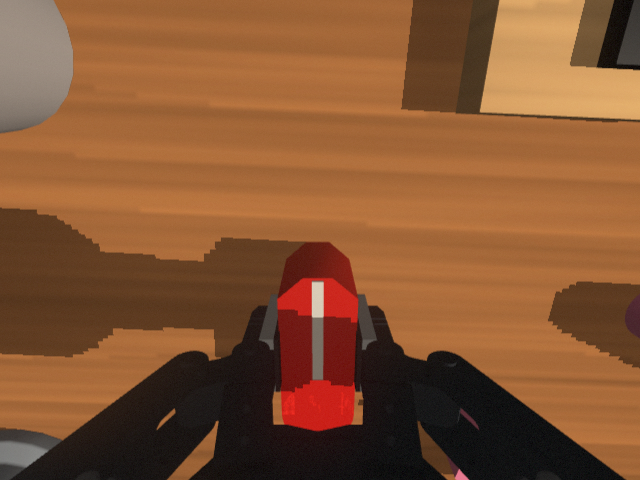

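Run:
```python
from h import *
np.set_printoptions(precision=4,suppress=True)
w=load("wrist10"); 
crop(w,240,220,400,450,3.4,"pics/k10.png")
print("line ends", onz(w,(318,282),.038),onz(w,(318,380),.038),"nose",onz(w,(318,278),.038),"tail",onz(w,(318,431),.038),"nosebottom",onz(w,(318,243),.0))
```

```text
line ends [ 0.6785 -0.2785  0.038 ] [ 0.6382 -0.2802  0.038 ] nose [ 0.68   -0.2784  0.038 ] tail [ 0.6136 -0.2813  0.038 ] nosebottom [ 0.6795 -0.2785  0.    ]
```

View pics/k10.png

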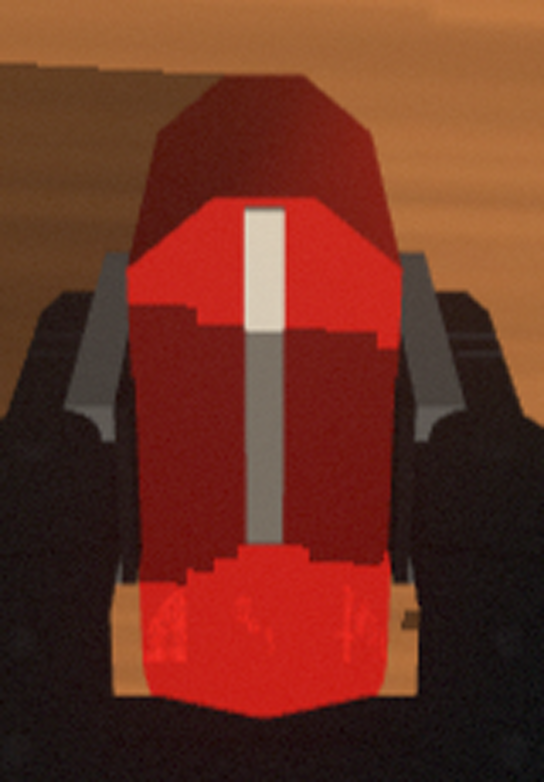

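Call:
move_arm:
  motion:
    - [[0,0,0],[0,0,-0.08],1]
    - [[0,0,0],[0,0,-0.19],1]
    - [[0,0,0],[0,0,-0.3],1]
    - [[0,0,0],[0,0,-0.38],1]
    - [[0,0,0],[0,0,-0.4],1]

```text
time_s: 10.9
ee_pos: [0.6485, -0.2803, 0.1686]
tcp_rot: [3.138, 0.068, 0.009]
ft_force: [0.6, -0.7, 0.6]
gripper_width: 0.0274
```

```bash
python3 go.py 0.528 -0.1235 0.1 -0.04
```

```text
pos [ 0.6485 -0.2803  0.1686] yaw 0.0435 t 10.9 F [ 0.6 -0.7  0.6] w 0.0274 q [ 0.32  1.01  0.13  0.99 -0.12  1.15 -1.09]
turn [0.0015, -0.0037, 0.0532] shift [-0.285, -0.4051, 0.169] rows 5.0
```

Call:
move_arm:
  motion:
    - [[0,0,0.02],[-0.06,-0.09,0.01],1]
    - [[0,0,0.053],[-0.13,-0.18,0.02],1]
    - [[0,0,0.053],[-0.2,-0.28,0.06],1]
    - [[0,0,0.053],[-0.26,-0.37,0.11],1]
    - [[0,0,0.053],[-0.285,-0.405,0.15],1]

```text
time_s: 11.4
ee_pos: [0.5243, -0.1196, 0.1037]
tcp_rot: [-3.14, 0.059, 0.001]
ft_force: [1.2, -0.3, -1.2]
gripper_width: 0.0277
```

Call:
move_arm:
  motion:
    - [[0,0,0],[0,0,0],1]
    - [[0,0,0],[0,0,0],1]
    - [[0,0,0],[0,0,0],1]

```text
time_s: 11.7
ee_pos: [0.5269, -0.1236, 0.1041]
tcp_rot: [3.14, -0.064, 0.002]
ft_force: [0.5, 0.2, 0.2]
gripper_width: 0.0273
```

```bash
python3 go.py 0.528 -0.1235 0.085 -0.04; python3 look.py 11 scene top wrist;  python3 - <<'E'
from h import *
s=load("scene11"); crop(s,250,150,390,270,5,"pics/s11c.png")
t=load("top11"); crop(t,300,215,390,300,7,"pics/t11c.png")
E
```

```text
pos [ 0.5269 -0.1236  0.1041] yaw -0.0406 t 11.7 F [0.5 0.2 0.2] w 0.0273 q [ 0.1   0.85  0.13  1.75 -0.19  0.55 -1.26]
turn [0.0003, -0.0007, -0.0004] shift [0.0027, -0.0004, 0.0478] rows 1.0
```

View pics/s11c.png

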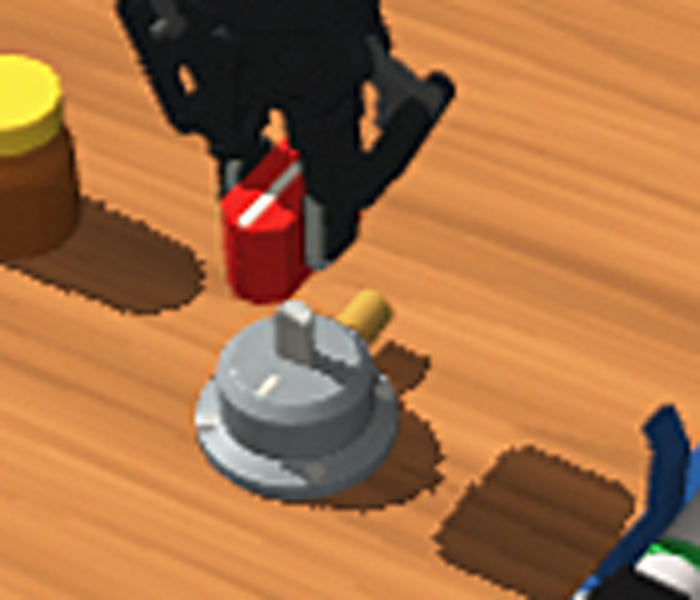

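View pics/wrist11.png

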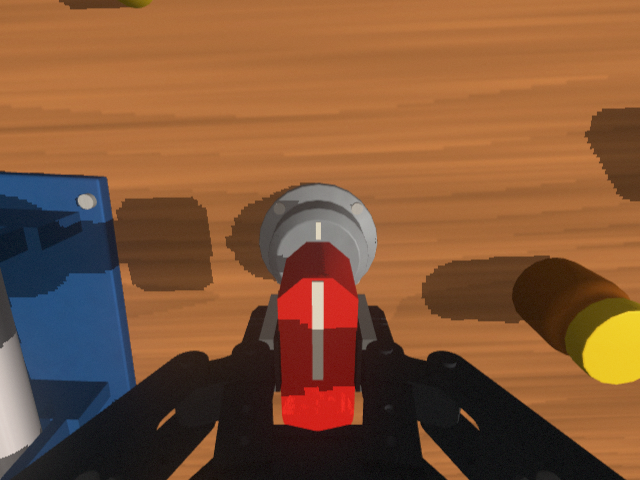

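Call:
move_arm:
  motion:
    - [[0,0,0],[0.0035,0,0.04],1]
    - [[0,0,0],[0.0035,0,0.065],1]
    - [[0,0,0],[0.0035,0,0.075],1]
    - [[0,0,0],[0.0035,0,0.075],1]

```text
time_s: 12.25
ee_pos: [0.5275, -0.123, 0.0733]
tcp_rot: [-3.141, 0.063, 0.001]
ft_force: [0.2, -0.7, -0.6]
gripper_width: 0.027
```

```bash
python3 go.py 0.5283 -0.1235 0.064 -0.04; python3 look.py 12 scene wrist;  python3 - <<'E'
from h import *
s=load("scene12"); crop(s,270,170,360,260,7,"pics/s12c.png")
E
```

```text
pos [ 0.5275 -0.123   0.0733] yaw -0.04 t 12.25 F [ 0.2 -0.7 -0.6] w 0.027 q [ 0.11  0.9   0.12  1.77 -0.2   0.49 -1.26]
turn [-0.0001, 0.0005, -0.0] shift [0.002, 0.0012, 0.0232] rows 1.0
```

View pics/s12c.png

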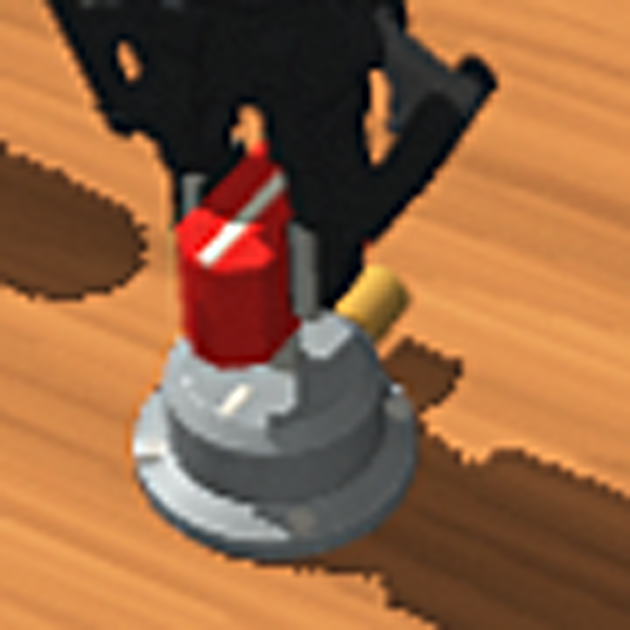

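Call:
move_arm:
  motion:
    - [[0,0,0],[0.002,0.001,0],1]
    - [[0,0,0],[0.002,0.001,0.006],1]
    - [[0,0,0],[0.002,0.001,0.012],1]
    - [[0,0,0],[0.002,0.001,0.018],1]
    - [[0,0,0],[0.002,0.001,0.018],1]

```text
time_s: 12.85
ee_pos: [0.5284, -0.1233, 0.0661]
tcp_rot: [-3.141, 0.062, 0.001]
ft_force: [-0.4, -0.2, -1.4]
gripper_width: 0.027
```

```bash
python3 go.py 0.5283 -0.1235 0.056 -0.04
```

```text
pos [ 0.5284 -0.1233  0.0661] yaw -0.0398 t 12.85 F [-0.4 -0.2 -1.4] w 0.027 q [ 0.11  0.91  0.11  1.77 -0.2   0.47 -1.25]
turn [-0.0001, 0.0003, 0.0001] shift [-0.0001, 0.0006, 0.0253] rows 1.0
```

No contact force at 5 mm past the shaft's top, so the bore is over the shaft. Continuing down.

Call:
move_arm:
  motion:
    - [[0,0,0],[0,0,0.008],1]
    - [[0,0,0],[0,0,0.016],1]
    - [[0,0,0],[0,0,0.022],1]
    - [[0,0,0],[0,0,0.022],1]

```text
time_s: 13.25
ee_pos: [0.5284, -0.1232, 0.0573]
tcp_rot: [-3.141, 0.063, 0.001]
ft_force: [-0.0, -0.3, 0.0]
gripper_width: 0.0274
```

```bash
python3 go.py 0.5283 -0.1235 0.05 -0.04
```

```text
pos [ 0.5284 -0.1232  0.0573] yaw -0.0399 t 13.25 F [-0.  -0.3  0. ] w 0.0274 q [ 0.11  0.93  0.11  1.77 -0.2   0.45 -1.25]
turn [-0.0001, 0.0003, 0.0001] shift [-0.0002, 0.0007, 0.0182] rows 1.0
```

Call:
move_arm:
  motion:
    - [[0,0,0],[0,0,0.006],1]
    - [[0,0,0],[0,0,0.012],1]
    - [[0,0,0],[0,0,0.018],1]
    - [[0,0,0],[0,0,0.018],1]
    - [[0,0,0],[0,0,0.018],1]

```text
time_s: 13.75
ee_pos: [0.5286, -0.1234, 0.0505]
tcp_rot: [-3.141, 0.063, -0.0]
ft_force: [-0.0, 0.2, 7.2]
gripper_width: 0.0273
```

```bash
python3 go.py 0.5283 -0.1235 0.048 -0.04; python3 look.py 13 scene wrist top;  python3 - <<'E'
from h import *
s=load("scene13"); crop(s,270,170,360,260,7,"pics/s13c.png")
E
```

```text
pos [ 0.5286 -0.1234  0.0505] yaw -0.0398 t 13.75 F [-0.   0.2  7.2] w 0.0273 q [ 0.12  0.94  0.11  1.77 -0.2   0.44 -1.25]
turn [-0.0, -0.0002, 0.0001] shift [-0.0007, 0.0004, 0.0064] rows 1.0
```

View pics/s13c.png

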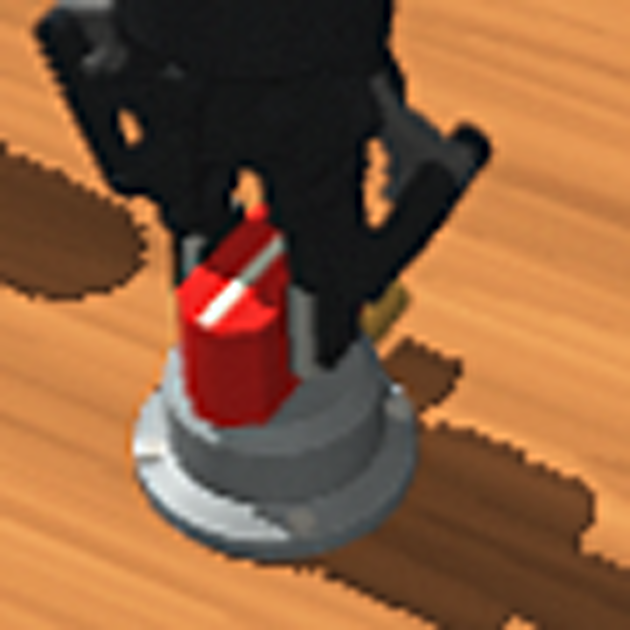

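Call:
move_arm:
  motion:
    - [[0,0,0],[0,0,0.004],1]
    - [[0,0,0],[0,0,0.007],1]
    - [[0,0,0],[0,0,0.007],1]
    - [[0,0,0],[0,0,0.007],1]
    - [[0,0,0],[0,0,0.007],1]

```text
time_s: 14.4
ee_pos: [0.5287, -0.1233, 0.0479]
tcp_rot: [-3.141, 0.063, -0.001]
ft_force: [-1.8, 0.4, 9.5]
gripper_width: 0.0272
```

```bash
python3 go.py 0.5283 -0.1235 0.048 -0.04; python3 look.py 14 scene wrist top;  python3 - <<'E'
from h import *
s=load("scene14"); t=load("top14"); print(onz(t,(1,1),0)[:1])
a=cv2.resize(s["pixels"][180:260,270:350,::-1],None,fx=5,fy=5);b=cv2.resize(s["pixels"][170:310,340:480,::-1],(400,400)); cv2.imwrite("pics/s14c.png",np.hstack([a,b]))
E
```

```text
pos [ 0.5287 -0.1233  0.0479] yaw -0.0399 t 14.4 F [-1.8  0.4  9.5] w 0.0272 q [ 0.12  0.94  0.1   1.77 -0.2   0.43 -1.25]
turn [-0.0, -0.0003, 0.0001] shift [-0.0009, 0.0004, -0.0002] rows 1.0
[1.21009093]
```

View pics/s14c.png

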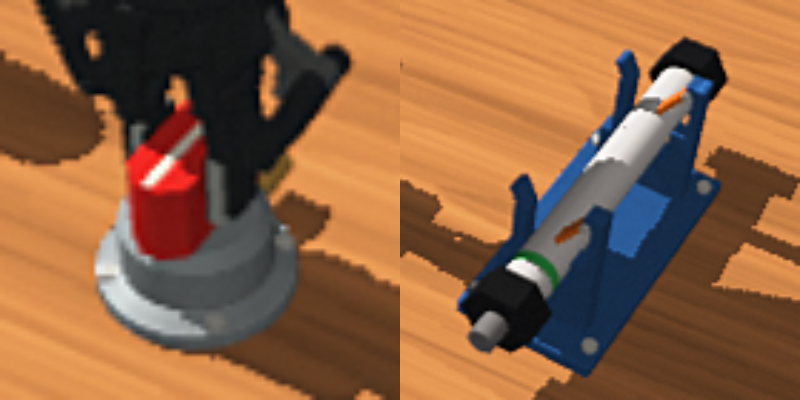

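View pics/wrist14.png

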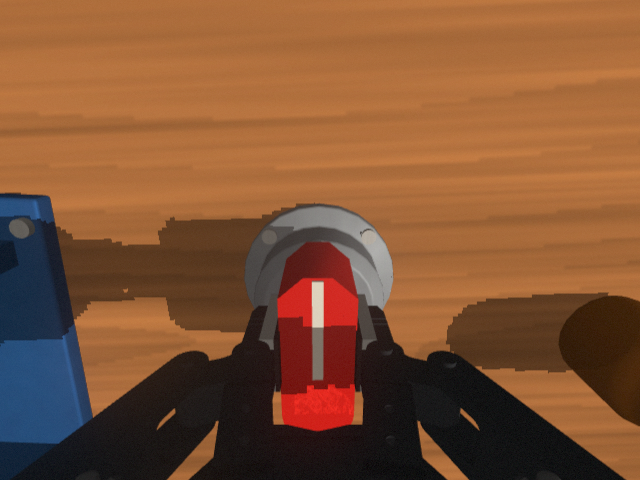

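Call:
move_arm:
  motion:
    - [[0,0,0],[-0.0015,0,0.0005],1]
    - [[0,0,0],[-0.0015,0,0.0005],1]
    - [[0,0,0],[-0.0015,0,0.0005],1]
    - [[0,0,0],[-0.0015,0,0.0005],1]

```text
time_s: 14.95
ee_pos: [0.5286, -0.1233, 0.0479]
tcp_rot: [3.141, -0.062, 0.003]
ft_force: [1.4, 0.6, 8.7]
gripper_width: 0.0269
```

```bash
python3 go.py 0.528 -0.1235 0.048 -0.04
```

```text
pos [ 0.5286 -0.1233  0.0479] yaw -0.0397 t 14.95 F [1.4 0.6 8.7] w 0.0269 q [ 0.12  0.94  0.1   1.77 -0.2   0.43 -1.25]
turn [0.0001, -0.001, 0.0002] shift [-0.0015, 0.0005, -0.0004] rows 1.0
```

```bash
python3 -c "
from workcell import close_job,get_obs
print(close_job()); o=get_obs(); print(o['time_s'],o['ft_force'],o['ee_pos'])"
```

```text
the job is handed in; nothing more can be done
None
the job is handed in; nothing more can be done
```

The job is handed in at 14.95 s. As far as my checks show, both steps are done, but the hand-in reports no verdict.

- **Barrel:** I pushed it past both jaws until it bottomed, with the tool at the height I had worked out and 78 N on the wrist. I then eased the force and let go. The scene and wrist pictures taken afterwards show it lying in both forks with both orange jaws back over it. The barrel and the front jaw still looked the same in the last scene picture.
- **Knob:** I chose the red one with the white line over the yellow and pink ones.
    - **Fit:** It slid about 14 mm onto the D-shaft with no force, then met the spring about where full depth should be. The last wrist picture shows it straight and not slipped in the grip.
    - **Position:** It sits within about 1 mm sideways and level with the shaft, by my own estimate.
- **At the end:** The gripper is still holding the knob pressed down with about 9 N. That means the shaft is pressed in about 5.5 to 6.5 mm, judged from force and tool height because I had no direct reading of the shaft.
- **Disagreement:** Two ways of finding the shaft tip differed by about 2 mm along x. I went mainly by the close wrist view; small sideways forces of about 1.5 to 2 N, first one way and then the other after a small correction, suggest the knob is near the middle of its play.
- **Jar, cup and spanner:** I did not touch them and the arm stayed clear of them, but I did not measure their positions again.

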